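Refit the drive pulley and close its guard hood

ROBOT

A 7-joint arm with a two-finger parallel gripper is mounted at the origin on a cart in front of the work surface, level with it; the furniture and walls round the work are solid. World frame = base frame: x ahead of the robot, y to its left, z up, the work surface at z = 0. Lengths are in m, angles in degrees, forces in N, time in s.
With the tool pointing down it reaches from about 0.35 to 0.9 m from the base axis. Payload 7.2 kg.
Tool frame: the origin (TCP) lies midway between the tips of the shut fingers; the grasp point (between the pads) lies 19 mm behind it; z points along the fingers, y is the direction in which the jaws open and shut (so a half turn about z gives the same grasp; the last joint's range is limited). The gripper opens to 88 mm and grips with 3 to 60 N. Pads are 20 mm wide; open, the fingers measure 115 mm over their backs; the gripper's body (75 mm by 178 mm) begins 61 mm behind the grasp point.
Start: joints at [-71.631, 23.554, -0.728, 91.456, 0.321, 64.991, -4.71], TCP at [0.237, 0.578, 0.223] pointing down, gripper open.
Joint ranges: [-169.25, 169.25], [-16.82, 113.86], [-84.01, 82.57], [7.8, 145.47], [-59.2, 239.2], [7.22, 106.19], [-163.78, 163.78]. Speed limits (degrees/s): [136.94, 136.94, 172.46, 172.46, 180, 180, 180].

INTERFACE

Orientations are given as [roll, pitch, yaw] about the fixed x, y, z axes, in that order (R = Rz(yaw) Ry(pitch) Rx(roll)).
In Python, from rig import r, vision, workorder gives the robot as it stands. The module is installed in compiled form; this text tells all that it offers.
- The arm moves only by the tool apply_moves, never from a script. Its argument "motion" is one flat list of numbers, 7 for each row, row after row: the shift along the tool's x, y, z in units of 50 mm (1.0 is 50 mm), then the turn, a rotation vector about the tool's x, y, z in degrees, then the finger opening in mm, from 0 to 87.8. In form: [x, y, z, rx, ry, rz, fingers, x, y, z, rx, ry, rz, fingers, ...]. A call has exactly 5 rows; each row shifts and turns the commanded pose from where the row before left it, along the tool's axes as they then stand; what a row does not reach is not made up. A row lasts 1/10 s, in which the tool goes at most 50 mm and 8.59 degrees, less where a joint would pass 70% of its speed; a pose out of reach is approached as far as the arm can. A call is refused whole if a number of a shift passes 1 or a number of a turn 8.59, either way. A call with a gripper value outside its range is refused whole. The fingers move at their own pace and stop on an object; "newtons" is the grip in N (left out, the last holds). Time passes only in rows, so rows that do not move let the fingers close, or fill a call up. It gives the time, the measured TCP pose, the force and the opening at its end, in the units of the state.
- r.get_obs(): the state, without advancing time (a new reading comes with each control period).
- vision.read_camera(name): name is "scene" or "top" or "wrist"; returns (picture, depth): 400x640x3 uint8, blue, green, red; 400x640 float32, m along the optical axis (not along the pixel's ray), 0 where there is no reading.
- vision.camera_params(name): a dict with "intrinsics" (3x3 intrinsics, pixels), "origin" and "orientation" of the camera in the world. Camera axes: x right, y down, z forward; pixel columns grow to the right and rows downward; lengths in m; the calibration is good to about 2 mm. A picture is of the moment at which its call begins: read the wrist's pose just before it. camera_params takes no time and is no camera call; for the wrist camera it gives the pose at the moment of the call.
- workorder.finish_job(): hands the job in, once; it reports no verdict.
The state is a dict: "time": time; "qpos": joint angles; "dq": joint speeds; "tau": joint torques, N m; "eef_pos": TCP position; "ee_rot": TCP orientation; "force": force on the tool from outside, world axes, zero at the start; "torque": the same for the moment, N m; "gripper_width": finger opening in m.
Only numpy, scipy, OpenCV 4.12 (cv2) and the standard library are available. Lean on these libraries where they do the work, as an engineer would, in place of code of your own. Each camera call takes 0.05 s, during which the arm holds its last target. There are 200 camera calls.

TASK

Put the drive pulley back on the stub shaft of the small drive housing, toothed flange down, turning it until its keyway drops over the key and it sits fully home. Then lower the hinged hood gently, without slamming it, until it is closed on the housing, and swing the turn latch on the housing's front round over the hood until it stops. Leave the loose cutter wheel, car fob, lock cylinder and padlock where they lie.

Things in the scene. Friction and masses are not known exactly. Their poses are not given: they have to be found in the camera images.
- pulley_centre (a point): Middle of the loose steel pulley (0.25 kg, 42 mm high), lying boss up. From 21 to 5 mm below this point: toothed disc, 61 mm wide; above: plain round boss, 36 mm wide, 26 mm high, gripped at any yaw. A 21 mm bore runs right through, with one keyway, 9 mm wide and 4 mm deep, on the side of this frame's -x; z is up. Unlike it, the cutter wheel is flat.
- drive_housing: Grey open-topped housing fixed to the bench, 130 x 140 mm, walls 40 mm high, 5 mm thick. Origin: centre of its underside on the bench; -x is its front (toward the robot), +x the hinge side, z up; it may stand turned up to 25 degrees. In it stand the shaft and, in the far left corner, an idler roller lower than the rim.
- shaft_tip (a point): Top of the vertical shaft, 66 mm above the bench, axes as the housing's. Shaft 18 mm in diameter (top 6 mm: 13 mm). A key 6 mm wide stands 3.5 mm proud on the housing's -x side, 20 to 44 mm above the bench. Fully home the pulley rests on a shoulder at 20 mm (pulley_centre at 41 mm); resting on the key it stands 24 mm higher and blocks the hood. Keyway and key engage within 7 degrees.
- hood (a joint): Angle (rad) of the grey hood hinged at the housing's rear rim: 0 closed; starts open, 1.6 to 1.8 (leaning back past upright); stop at 1.9. Hood 130 x 140 mm, 38 mm deep, 0.3 kg; its top is 78 mm above the bench when closed. A stiff friction hinge (0.35 N m) holds it where it is left, so it must be brought all the way down.
- hood_hinge (a point): Middle of the hood's hinge axis, 40 mm above the bench at the housing's rear rim, fixed to the housing, axes as the housing's; the hinge axis is its y. The hood opens by turning about +y (its front edge goes up and back).
- hood_handle (a point): Middle of the round bar handle outside on the hood near its front edge: bar 10 mm thick, 70 mm long, parallel to the hinge (point's y), on posts 62 mm apart, its centre 38 mm off the hood's face. Hood closed: 120 mm in front of, 76 mm above, 20 mm to the left of hood_hinge. Hood open: behind the hood, 12 to 26 mm below its upper edges. The point turns with the hood; a pinched bar turns between the fingers.
- latch (a joint): Angle (rad) of the steel turn latch at the housing's front, right of the middle: 0 = locked, tongue pointing to the housing's +x over the closed hood (a stop); larger = swung clockwise seen from above, off the hood. Starts open at 1.5 to 2.0 (tongue to the housing's right, -y). Light friction (0.05 N m) holds it.
- latch_pivot (a point): The latch's vertical pivot axis at the tongue's underside, 79 mm above the bench, fixed to the housing on a post at the front, axes as the housing's.
- latch_pin (a point): Middle of the plain upright finger pin on the latch's tongue, 22 mm above and 34 mm out from the pivot; pin 12 mm in diameter, 30 mm high, standing on the 7 mm thick tongue. The point's x axis points along the tongue.
- spare_cutter_c (a point): A loose flat toothed cutter wheel, 64 mm in diameter, 7 mm thick; a bystander. The point is 5 mm above the bench at its middle.
- car_fob_c (a point): A loose black remote fob, 35 x 63 x 15 mm; a bystander. The point is 5 mm above the bench at its middle.
- lock_cylinder_c (a point): A loose nickel lock cylinder, 41 x 65 x 17 mm; a bystander. The point is 5 mm above the bench at its middle.
- padlock_c (a point): A loose brass padlock lying flat, 66 x 42 x 15 mm; a bystander. The point is 5 mm above the bench at its middle. Left of it stand a fixed upright plate (about 0.2 m high) along the bench front and tall machines up to about 0.4 m; pass well above or in front of them.
Not all that is in view belongs to the job. Of the things that look like the part that bears pulley_centre, the larger one is meant.

How it is judged (in metres and radians):
On the way, in this order (a step that is already met when the one before it is completed fails the run):
1. the pulley sits fully home on the shaft, keyway over the key, while the hood is open (horizontal distance between pulley_centre and shaft_tip below 0.004 m and height (world z) of pulley_centre below 0.045 m and angle between pulley_centre's own z axis and vertical below 0.1 rad and value of joint hood above 1 rad), for 0.2 s.
2. the hood is closed over the pulley, the latch still swung away (horizontal distance between pulley_centre and shaft_tip below 0.004 m and height (world z) of pulley_centre below 0.045 m and angle between pulley_centre's own z axis and vertical below 0.1 rad and value of joint hood below 0.05 rad and value of joint latch above 0.9 rad), for 0.1 s.
3. the latch is swung over the closed hood (value of joint hood below 0.05 rad and value of joint latch below 0.15 rad), for 0.1 s.
At the end, for the whole second after the job is handed in: The pulley is home on the shaft, boss up (axis within 4 mm of the shaft's, underside within 4 mm of the shoulder, tilt under 0.1 rad); the hood is closed (within 0.05 rad) and the latch is over it (within 0.15 rad of its stop) (all of step 3 and horizontal distance between pulley_centre and shaft_tip below 0.004 m and height (world z) of pulley_centre below 0.045 m and angle between pulley_centre's own z axis and vertical below 0.1 rad); the robot touches nothing.
It fails at once if the hood is slammed (closing faster than 2 rad/s) (velocity of joint hood below -2 rad/s).
It fails at once if the spare cutter is moved by more than 20 mm (distance of spare_cutter_c from where it was at the start of the episode above 0.02 m).
It fails at once if the car fob is moved by more than 20 mm (distance of car_fob_c from where it was at the start of the episode above 0.02 m).
It fails at once if the lock cylinder is moved by more than 20 mm (distance of lock_cylinder_c from where it was at the start of the episode above 0.02 m).
It fails at once if the padlock is moved by more than 20 mm (distance of padlock_c from where it was at the start of the episode above 0.02 m).
It also fails if it takes over 72 s, if anything falls off the work surface, if the arm or the gripper's body presses on something with over 40 N, if the wrist force passes 120 N, or if a joint passes its speed limit or range.

## Working session

There is one attempt and no reset: what is moved stays moved. The work goes in short steps, Python scripts to look and compute and a tool call to move; the robot and the scene stay as the last step left them, time stands still between calls to the robot, and variables do not carry over. Pictures are saved under pics/ and viewed, about 8 in all and at most 12, crops included, and the job is handed in when it is done.

Besides the shell and the picture viewer there is one more tool, called as name(argument=value, ...), one argument or row to a line, values as JSON. apply_moves: Moves the arm, as the interface text tells. Its arguments: {"type":"object","properties":{"motion":{"type":"array"},"newtons":{"type":"number"}},"required":["motion"]}

```bash
mkdir -p pics; cat > h.py <<'E'
from rig import r, vision, workorder
import numpy as np, cv2
from scipy.spatial.transform import Rotation as R
def cam(n):
    p=vision.camera_params(n); im,d=vision.read_camera(n)
    return im,d,p
def Rm(p):
    o=np.array(p["orientation"],float)
    if o.shape==(3,3): return o
    return R.from_euler('xyz',o,degrees=True).as_matrix() if o.size==3 else None
def pts(d,p):
    K=np.array(p["intrinsics"]); v,u=np.mgrid[:d.shape[0],:d.shape[1]]
    c=np.stack([(u-K[0,2])/K[0,0]*d,(v-K[1,2])/K[1,1]*d,d],-1)
    return c@Rm(p).T+np.array(p["origin"])
def ray(p,u,v,z):
    K=np.array(p["intrinsics"]); w=Rm(p)@np.array([(u-K[0,2])/K[0,0],(v-K[1,2])/K[1,1],1.]); o=np.array(p["origin"])
    return o+w*(z-o[2])/w[2]
def proj(p,X):
    K=np.array(p["intrinsics"]); c=Rm(p).T@(np.array(X)-np.array(p["origin"])); q=K@c; return q[:2]/q[2]
E
python3 - <<'E'
from h import *
print(r.get_obs())
for n in("scene","top","wrist"):
    im,d,p=cam(n); print(n,p,(d>0).mean()); cv2.imwrite(f"pics/{n}0.png",im); np.savez(f"pics/{n}0.npz",im=im,d=d)
E
```

```text
{'time': 0.0, 'qpos': array([-71.63154989,  23.59931404,  -0.72877902,  91.50421507,
         0.31969012,  64.98996865,  -4.71016801]), 'dq': array([-0.02677631, -0.02069748,  0.0576545 , -0.05087777,  0.00166646,
       -0.03210732, -0.0008826 ]), 'tau': array([-1.24691112e-03, -5.87941647e+01,  6.41019233e-01, -2.91077882e+01,
       -5.38658921e-02,  1.83592597e-02,  1.55543130e-04]), 'eef_pos': array([0.23675423, 0.57787228, 0.22181549]), 'ee_rot': array([-1.79908674e+02,  5.26326131e-03,  1.57724844e+02]), 'force': array([-0.07585772, -0.0004986 ,  0.12433228]), 'torque': array([-0.01045707, -0.04413737,  0.00690967]), 'gripper_width': 0.08810740050274607}
scene {'intrinsics': array([[490.97821241,   0.        , 323.07638594],
       [  0.        , 490.97821241, 192.79946673],
       [  0.        ,   0.        ,   1.        ]]), 'origin': array([0.58915873, 0.36049261, 1.00687959]), 'orientation': array([-151.14130907,    0.82131608,  173.16497164])} 0.99592578125
top {'intrinsics': array([[372.02951236,   0.        , 318.1794564 ],
       [  0.        , 372.02951236, 197.45651777],
       [  0.        ,   0.        ,   1.        ]]), 'origin': array([ 0.40299325, -0.14504679,  1.00661728]), 'orientation': array([-172.09123357,    1.88637662,  -91.12616987])} 0.9959453125
wrist {'intrinsics': array([[295.19883666,   0.        , 320.61226865],
       [  0.        , 295.19883666, 197.71428044],
       [  0.        ,   0.        ,   1.        ]]), 'origin': array([0.16113283, 0.60918433, 0.38442306]), 'orientation': array([1.62749375e+02, 1.27981135e-01, 6.76593464e+01])} 0.9960234375
```

View pics/scene0.png

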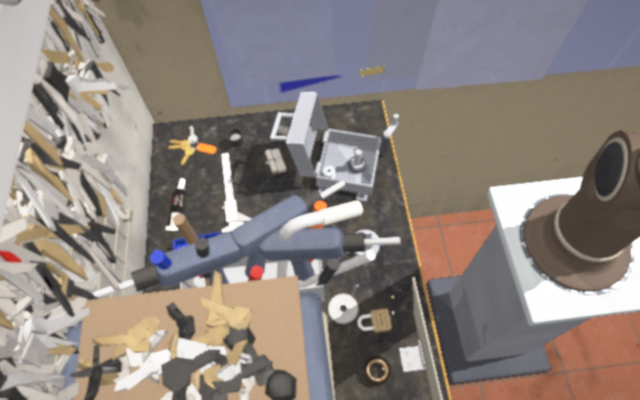

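View pics/top0.png

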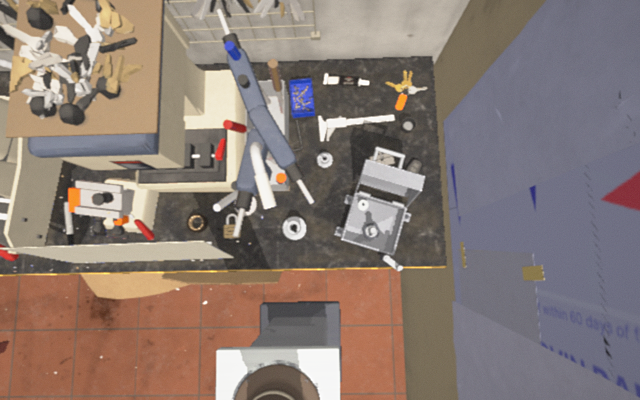

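```bash
python3 - <<'E'
from h import *
im=np.load("pics/top0.npz")["im"]; d=np.load("pics/top0.npz")["d"]
p=vision.camera_params("top")
c=im[130:280,190:430]
cv2.imwrite("pics/c1.png",cv2.resize(c,None,fx=3.3,fy=3.3,interpolation=cv2.INTER_CUBIC))
P=pts(d,p)
for u,v in [(293,228),(287,228),(302,228),(293,218),(325,158),(319,158),(197,221),(231,225),(365,231),(374,233),(372,229),(393,262),(363,205),(390,180),(385,157),(405,262)]: print(u,v,P[v,u].round(3))
print(proj(p,[.237,.578,.22]))
E
```

```text
293 228 [ 0.462 -0.045  0.   ]
287 228 [ 0.46  -0.033  0.043]
302 228 [ 0.46  -0.07   0.017]
293 218 [ 0.488 -0.046  0.013]
325 158 [ 0.654 -0.136 -0.001]
319 158 [ 0.652 -0.119  0.009]
197 221 [0.486 0.218 0.001]
231 225 [0.472 0.12  0.016]
365 231 [ 0.449 -0.237  0.015]
374 233 [ 0.441 -0.255  0.063]
372 229 [ 0.451 -0.25   0.066]
393 262 [ 0.369 -0.296  0.085]
363 205 [ 0.516 -0.233  0.034]
390 180 [ 0.556 -0.284  0.17 ]
385 157 [ 0.648 -0.299  0.016]
405 262 [ 0.365 -0.341  0.   ]
[-13.63886548 336.18990423]
```

View pics/c1.png

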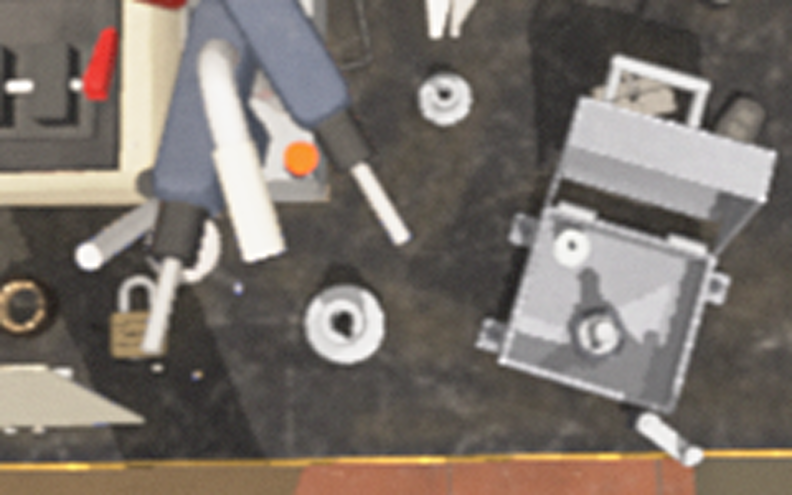

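apply_moves(
  motion=[-0.35, -0.75, -0.43, 0, 0, 0, 87, -0.35, -0.75, -0.43, 0, 0, 0, 87, -0.35, -0.75, -0.43, 0, 0, 0, 87, -0.35, -0.75, -0.43, 0, 0, 0, 87, -0.35, -0.75, -0.43, 0, 0, 0, 87],
)

```text
time: 0.65
eef_pos: [0.2467, 0.3698, 0.3307]
ee_rot: [-180.0, -0.0, 157.7]
force: [1.2, 0.0, 1.3]
gripper_width: 0.0868
```

apply_moves(
  motion=[-0.37, -0.74, -0.41, 0, 0, 0, 87, -0.66, -0.7, 0, 0, 0, 0, 87, -0.66, -0.7, 0, 0, 0, 0, 87, -0.66, -0.7, 0, 0, 0, 0, 87, -0.66, -0.7, 0, 0, 0, 0, 87],
)

```text
time: 1.15
eef_pos: [0.3191, 0.1488, 0.3507]
ee_rot: [180.0, -0.0, 157.7]
force: [0.3, 0.8, 0.1]
gripper_width: 0.0872
```

apply_moves(
  motion=[-0.66, -0.7, 0, 0, 0, 0, 87, -0.66, -0.7, 0, 0, 0, 0, 87, -0.46, -0.2, 0.65, 0, 0, 0, 87, -0.46, -0.2, 0.65, 0, 0, 0, 87, -0.46, -0.2, 0.65, 0, 0, 0, 87],
)

```text
time: 1.65
eef_pos: [0.4065, 0.006, 0.2524]
ee_rot: [179.9, 0.1, 157.7]
force: [1.4, 1.5, -0.9]
gripper_width: 0.0868
```

apply_moves(
  motion=[-0.47, -0.19, 0.68, 0, 0, 0, 87, -0.47, -0.19, 0.68, 0, 0, 0, 87, -0.46, -0.19, 0.6, 0, 0, 0, 87, 0, 0, 0, 0, 0, 0, 87, 0, 0, 0, 0, 0, 0, 87],
)

```text
time: 2.15
eef_pos: [0.4592, -0.0463, 0.1546]
ee_rot: [-179.9, -0.1, 157.6]
force: [0.5, -0.3, -0.3]
gripper_width: 0.0869
```

```bash
python3 - <<'E'
from h import *
im,d,p=cam("wrist"); P=pts(d,p); np.savez("pics/w1.npz",im=im,d=d)
near=np.hypot(P[...,0]-.462,P[...,1]+.046)<.06
top=near&(P[...,2]>.035)&(P[...,2]<.05)
def circ(m):
    c,_=cv2.findContours(m.astype(np.uint8),cv2.RETR_EXTERNAL,cv2.CHAIN_APPROX_NONE); return max(c,key=cv2.contourArea)
for m,z in((top,.042),(near&(P[...,2]>.01),.016)):
    c=circ(m)[:,0]; w=np.array([ray(p,*q,z)[:2] for q in c]); print(cv2.minEnclosingCircle(w.astype(np.float32)),cv2.fitEllipse((w*1e4).astype(np.float32)))
v,u=np.nonzero(near); 
cv2.imwrite("pics/w1.png",np.hstack([cv2.resize(x[v.min():v.max(),u.min():u.max()],(400,400),interpolation=cv2.INTER_CUBIC) for x in(im,cv2.cvtColor(np.uint8(np.clip(P[...,2]*5000,0,255)),8))]))
print(u.min(),u.max(),v.min(),v.max(),P[top][:,2].mean(), len(P[top]))
# top camera: shaft & housing
dt=np.load("pics/top0.npz"); pt=vision.camera_params("top"); Q=pts(dt["d"],pt)
m=(np.hypot(Q[...,0]-.446,Q[...,1]+.252)<.025)&(Q[...,2]>.055); print(m.sum(),Q[m].mean(0), Q[m][:,2].max())
m=(np.hypot(Q[...,0]-.46,Q[...,1]+.25)<.13)&(Q[...,2]>.033)&(Q[...,2]<.046); print(cv2.minAreaRect((Q[m][:,:2]*1e3).astype(np.float32)))
E
```

```text
((0.46053701639175415, -0.04929666221141815), 0.01867995783686638) ((4606.0380859375, -493.1794128417969), (352.3186950683594, 364.64892578125), 65.11367797851562)
((0.7335944175720215, -0.15306049585342407), 0.3518298268318176) ((6513.15625, -1222.0643310546875), (2483.19140625, 6825.017578125), 157.630615234375)
66 587 131 399 0.04173454706320589 745
40 [ 0.44839447 -0.25240593  0.06426879] 0.06933711254027419
((479.47418212890625, -263.3216552734375), (140.067138671875, 181.6614990234375), 71.7077865600586)
```

View pics/w1.png

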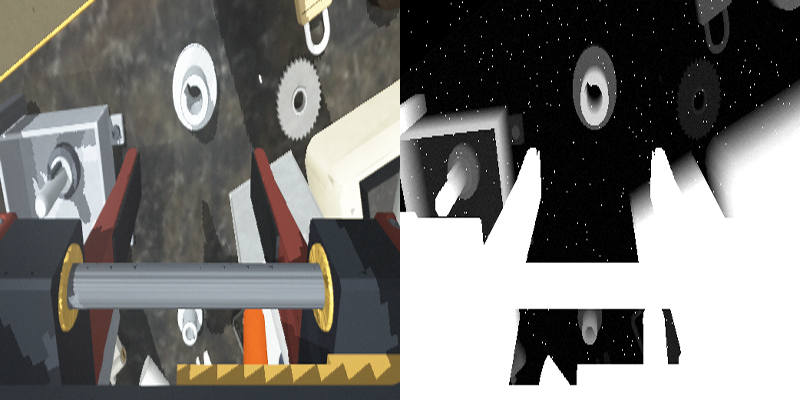

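```bash
python3 - <<'E'
from h import *
D=np.load("pics/w1.npz"); p=vision.camera_params("wrist"); im,d=D["im"],D["d"]
P=pts(d,p); z=.0417
K=np.array(p["intrinsics"]);v,u=np.mgrid[:400,:640]; dr=np.stack([(u-K[0,2])/K[0,0],(v-K[1,2])/K[1,1],np.ones(u.shape)],-1)@Rm(p).T
o=np.array(p["origin"]); X=o+dr*((z-o[2])/dr[...,2])[...,None]
c=np.array([.4606,-.0494]); 
for it in range(2):
    e=X[...,:2]-c; rr=np.hypot(e[...,0],e[...,1]); a=np.degrees(np.arctan2(e[...,1],e[...,0]))
    m=(rr<.0165)&(P[...,2]<.0395)
    hole=X[...,:2][m&(rr<.0165)]
    k=m&(rr>.0115)
    vec=e[k].mean(0); print(k.sum(),m.sum(),hole.mean(0),np.degrees(np.arctan2(vec[1],vec[0])),np.histogram(a[k],bins=np.arange(-180,181,20))[0])
    hs=m&(rr<.0165); cc,_=cv2.findContours(hs.astype(np.uint8),cv2.RETR_EXTERNAL,cv2.CHAIN_APPROX_NONE)
    w=max(cc,key=len)[:,0]; ww=np.array([X[q[1],q[0],:2] for q in w]); r0=np.hypot(*(ww-c).T); print((np.c_[np.degrees(np.arctan2(*(ww-c).T[::-1])),r0*1e3]).round(0).astype(int).tolist())
    s=np.argmin(abs(0)); break
q=proj(p,[*c,z]).astype(int); print(q)
cv2.imwrite("pics/w1c.png",cv2.resize(im[q[1]-40:q[1]+40,q[0]-45:q[0]+45],None,fx=7,fy=7,interpolation=cv2.INTER_CUBIC))
E
```

```text
11 352 [ 0.46082669 -0.04941152] -149.97520280139648 [2 6 3 0 0 0 0 0 0 0 0 0 0 0 0 0 0 0]
[[-166, 13], [-160, 13], [-154, 13], [-147, 13], [-143, 12], [-137, 13], [-133, 12], [-129, 11], [-125, 10], [-120, 9], [-113, 9], [-107, 9], [-100, 9], [-94, 9], [-88, 9], [-79, 9], [-74, 10], [-66, 10], [-58, 10], [-50, 10], [-45, 10], [-38, 11], [-32, 10], [-27, 10], [-21, 10], [-16, 10], [-10, 10], [-5, 11], [0, 11], [7, 10], [12, 11], [19, 11], [23, 11], [27, 11], [34, 11], [41, 11], [46, 11], [53, 11], [58, 11], [63, 11], [68, 11], [74, 11], [80, 10], [85, 11], [93, 10], [101, 10], [109, 9], [118, 9], [123, 9], [131, 9], [137, 9], [143, 9], [149, 8], [156, 8], [163, 8], [169, 8], [178, 8], [-176, 8], [-173, 9], [-168, 10], [-167, 11]]
[317 196]
```

View pics/w1c.png

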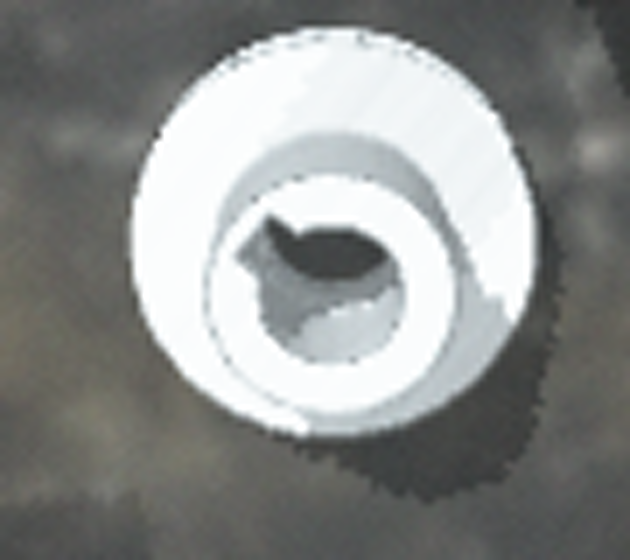

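```bash
python3 - <<'E'
from h import *
dt=np.load("pics/top0.npz"); Q=pts(dt["d"],vision.camera_params("top")).reshape(-1,3)
ds=np.load("pics/scene0.npz"); Q=np.r_[Q,pts(ds["d"],vision.camera_params("scene")).reshape(-1,3)]
for z0 in(.05,.1,.2,.3):
    m=(Q[:,2]>z0)&(np.abs(Q[:,0]-.46)<.13)&(Q[:,1]>-.13)&(Q[:,1]<.12); q=Q[m]
    i=np.argsort(np.hypot(q[:,0]-.461,q[:,1]+.049))[:3]; print(z0,m.sum(),q[i].round(3).tolist(), q[:,1].min() if m.sum() else 0, q[:,0].min() if m.sum() else 0)
E
```

```text
0.05 6859 [[0.491, -0.029, 0.254], [0.493, -0.033, 0.25], [0.495, -0.034, 0.248]] -0.11096399104194599 0.39323216878801726
0.1 6529 [[0.491, -0.029, 0.254], [0.493, -0.033, 0.25], [0.495, -0.034, 0.248]] -0.11096399104194599 0.40124210471998195
0.2 5776 [[0.491, -0.029, 0.254], [0.493, -0.033, 0.25], [0.495, -0.034, 0.248]] -0.09029481573206108 0.41697464810089635
0.3 0 [] 0 0
```

apply_moves(
  motion=[0, 0, 0, 0, 0, -8, 87, 0, 0, 0, 0, 0, -8, 87, 0, 0, 0, 0, 0, -8, 87, 0, 0, 0, 0, 0, -8, 87, 0, 0, 0, 0, 0, -8, 87],
)

```text
time: 2.7
eef_pos: [0.4604, -0.0445, 0.1573]
ee_rot: [180.0, 0.2, -161.9]
force: [0.1, 0.6, 1.2]
gripper_width: 0.0871
```

```bash
python3 - <<'E'
from h import *
dt=np.load("pics/top0.npz"); ds=np.load("pics/scene0.npz")
for n,dd in(("top",dt),("scene",ds)):
    Q=pts(dd["d"],vision.camera_params(n)).reshape(-1,3)
    m=(Q[:,2]>.06)&(np.hypot(Q[:,0]-.461,Q[:,1]+.049)<.13)&(Q[:,1]>-.15)
    q=Q[m]; e=q-[.461,-.049,0]; rr=np.hypot(e[:,0],e[:,1]); a=np.degrees(np.arctan2(e[:,1],e[:,0]))
    for lo in range(-180,180,15):
        k=(a>=lo)&(a<lo+15)
        if k.sum(): j=rr[k].argmin(); print(n,lo,k.sum(),(rr[k][j]*1e3).round(),q[k][j].round(3),q[k][:,2].min().round(3))
E
```

```text
top -135 1038 112.0 [ 0.403 -0.145  1.007] 1.007
top -60 23 69.0 [ 0.507 -0.1    0.19 ] 0.188
top -45 50 70.0 [ 0.512 -0.098  0.19 ] 0.19
top -30 114 78.0 [ 0.53  -0.087  0.193] 0.191
top -15 230 90.0 [ 0.55  -0.063  0.198] 0.183
top 0 154 87.0 [ 0.547 -0.041  0.227] 0.063
top 15 427 37.0 [ 0.493 -0.031  0.248] 0.061
top 30 414 37.0 [ 0.493 -0.03   0.254] 0.21
top 45 282 43.0 [ 0.489 -0.017  0.252] 0.198
top 60 279 77.0 [0.49  0.023 0.232] 0.204
top 75 80 86.0 [0.475 0.036 0.237] 0.234
top 90 75 88.0 [0.46  0.039 0.243] 0.239
top 105 7 97.0 [0.435 0.044 0.245] 0.244
scene -60 30 68.0 [ 0.503 -0.103  0.188] 0.185
scene -45 68 69.0 [ 0.512 -0.096  0.193] 0.187
scene -30 101 79.0 [ 0.53  -0.086  0.192] 0.189
scene -15 251 89.0 [ 0.55  -0.05   0.225] 0.192
scene 0 183 86.0 [ 0.547 -0.045  0.225] 0.162
scene 15 423 36.0 [ 0.493 -0.033  0.25 ] 0.064
scene 30 617 36.0 [ 0.491 -0.029  0.254] 0.087
scene 45 491 39.0 [ 0.488 -0.021  0.254] 0.202
scene 60 307 77.0 [0.487 0.023 0.229] 0.212
scene 75 122 88.0 [0.471 0.038 0.241] 0.234
scene 90 111 90.0 [0.46  0.041 0.243] 0.239
scene 105 7 98.0 [0.435 0.046 0.252] 0.244
```

apply_moves(
  motion=[0.5, 0, 0, 0, 0, 0, 87, 0.4, 0, 0, 0, 0, 0, 87, 0, 0, 0, 0, -7, 0, 87, 0, 0, 0, 0, -7, 0, 87, 0, 0, 0, 0, -6, 0, 87],
)

```text
time: 3.2
eef_pos: [0.4175, -0.0584, 0.1574]
ee_rot: [180.0, 20.5, -162.2]
force: [0.9, 1.2, 0.9]
gripper_width: 0.0867
```

```bash
cat >> h.py <<'E'
def st():
    o=r.get_obs(); return np.array(o["eef_pos"]),R.from_euler('xyz',o["ee_rot"],degrees=True),o
def go(*targets):  # world targets -> tool units along current axes
    e,q,o=st(); print("at",e.round(4),np.array(o["ee_rot"]).round(1),"F",np.array(o["force"]).round(1),"w",round(o["gripper_width"],4),"q",np.array(o["qpos"]).round(0),"t",round(o["time"],2))
    a=e
    for t in targets:
        print("  leg",(q.inv().apply(np.array(t)-a)/.05).round(3)); a=np.array(t)
E
python3 - <<'E'
from h import *
go([.461-.03,-.049-.01,.06],[.461,-.049,.022])
im,d,p=cam("wrist"); P=pts(d,p)
near=(np.hypot(P[...,0]-.461,P[...,1]+.049)<.03)&(P[...,2]>.036)&(P[...,2]<.05)
c,_=cv2.findContours(near.astype(np.uint8),cv2.RETR_EXTERNAL,cv2.CHAIN_APPROX_NONE); c=max(c,key=len)[:,0]
w=np.array([ray(p,*q,.042)[:2] for q in c]); print(cv2.minEnclosingCircle(w.astype(np.float32)), P[near].mean(0))
cv2.imwrite("pics/w2.png",im)
E
```

```text
at [ 0.4175 -0.0584  0.1574] [ 180.    20.5 -162.2] F [0.9 1.2 0.9] w 0.0867 q [-27.  -3.  36. 138. -16.  27. 130.] t 3.2
  leg [ 0.445 -0.095  1.913]
  leg [-0.325  0.007  0.934]
((0.4592881202697754, -0.05082220211625099), 0.019691554829478264) [ 0.45966363 -0.05049988  0.04131856]
```

View pics/w2.png

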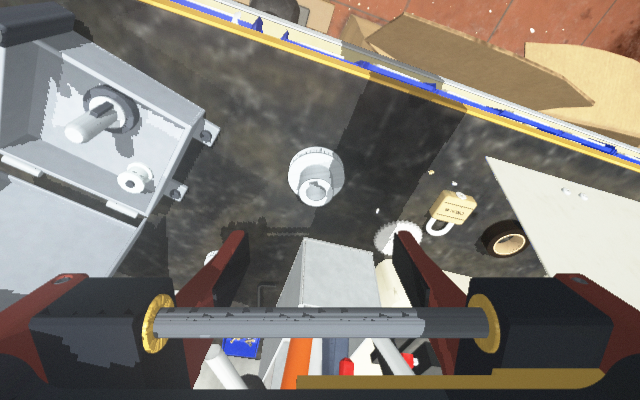

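apply_moves(
  motion=[0.15, -0.03, 0.64, 0, 0, 0, 87, 0.15, -0.03, 0.64, 0, 0, 0, 87, 0.145, -0.035, 0.63, 0, 0, 0, 87, -0.15, 0, 0.46, 0, 0, 0, 87, -0.15, 0, 0.46, 0, 0, 0, 87],
  newtons=30,
)

```text
time: 3.75
eef_pos: [0.4558, -0.0467, 0.0569]
ee_rot: [179.9, 20.2, -161.9]
force: [0.6, -0.8, -0.0]
gripper_width: 0.0869
```

apply_moves(
  motion=[0, 0, 0, 0, 0, 0, 87, 0, 0, 0, 0, 0, 0, 60, 0, 0, 0, 0, 0, 0, 30, 0, 0, 0, 0, 0, 0, 30, 0, 0, 0, 0, 0, 0, 30],
)

```text
time: 4.25
eef_pos: [0.4541, -0.0488, 0.0568]
ee_rot: [-179.9, 20.1, -161.8]
force: [0.4, 0.6, 0.7]
gripper_width: 0.0586
```

```bash
python3 - <<'E'
from h import *
go([.46,-.05,.022])
E
```

```text
at [ 0.4541 -0.0488  0.0568] [-179.9   20.1 -161.8] F [0.4 0.6 0.7] w 0.0586 q [  2.  15.   5. 138. -50.  12. 163.] t 4.25
  leg [ 0.141 -0.058  0.689]
```

apply_moves(
  motion=[0, 0, 0, 0, 0, 5, 87, 0, 0, 0, 0, 4, 5, 87, 0, 0, 0, 0, 4, 0, 87, 0, 0, 0, 0, 0, 0, 87, 0, 0, 0, 0, 0, 0, 87],
)

```text
time: 4.75
eef_pos: [0.4545, -0.0474, 0.0557]
ee_rot: [176.8, 12.7, -171.0]
force: [-0.7, -0.5, -0.3]
gripper_width: 0.0865
```

```bash
python3 - <<'E'
from h import *
go([.46,-.05,.022])
E
```

```text
at [ 0.4545 -0.0474  0.0557] [ 176.8   12.7 -171. ] F [-0.7 -0.5 -0.3] w 0.0865 q [-15.  18.  23. 134. -36.  23. 139.] t 4.75
  leg [ 0.049 -0.107  0.674]
```

apply_moves(
  motion=[0, 0, 0, 3.2, 0, 0, 87, 0.02, -0.04, 0.24, 0, 0, 0, 87, 0.02, -0.04, 0.24, 0, 0, 0, 87, 0.01, -0.03, 0.19, 0, 0, 0, 87, 0, 0, 0, 0, 0, 0, 87],
)

```text
time: 5.25
eef_pos: [0.4583, -0.0535, 0.0214]
ee_rot: [180.0, 12.5, -171.2]
force: [-0.0, -0.8, 0.5]
gripper_width: 0.0873
```

```bash
python3 - <<'E'
from h import *
go([.46,-.05,.021])
E
```

```text
at [ 0.4583 -0.0535  0.0214] [ 180.    12.5 -171.2] F [-0.  -0.8  0.5] w 0.0873 q [-13.  22.  19. 135. -39.  15. 139.] t 5.25
  leg [-0.041  0.065  0.017]
```

apply_moves(
  motion=[-0.04, 0.065, 0, 0, 0, 0, 70, 0, 0, 0, 0, 0, 0, 45, 0, 0, 0, 0, 0, 0, 30, 0, 0, 0, 0, 0, 0, 30, 0, 0, 0, 0, 0, 0, 30],
  newtons=35,
)

```text
time: 5.75
eef_pos: [0.4613, -0.0497, 0.023]
ee_rot: [-180.0, 12.6, -171.2]
force: [0.0, -0.4, 0.0]
gripper_width: 0.0503
```

apply_moves(
  motion=[0, 0, 0, 0, 0, 0, 30, 0, 0, 0, 0, 0, 0, 30, 0, 0, 0, 0, 0, 0, 30, 0, 0, 0, 0, 0, 0, 30, 0, 0, 0, 0, 0, 0, 30],
)

```text
time: 6.25
eef_pos: [0.4613, -0.0498, 0.0228]
ee_rot: [-180.0, 12.5, -171.2]
force: [-0.8, -1.3, 1.8]
gripper_width: 0.0343
```

apply_moves(
  motion=[-0.086, 0, -0.39, 0, 0, 0, 30, 0.3, -0.1, -0.476, 0, 0, 0, 30, 0.3, -0.2, -0.476, 0, 0, 0, 30, 0.1, -0.6, -0.4, 0, 6, 0, 30, 0, -0.6, -0.4, 0, 6.5, 0, 30],
)

```text
time: 6.75
eef_pos: [0.419, -0.1325, 0.122]
ee_rot: [179.9, -0.3, -171.2]
force: [1.5, 0.9, -2.5]
gripper_width: 0.0343
```

```bash
python3 - <<'E'
from h import *
go([.448,-.252,.125])
im,d,p=cam("wrist");np.savez("pics/w3.npz",im=im,d=d,K=p["intrinsics"],o=p["origin"],q=p["orientation"])
cv2.imwrite("pics/w3.png",im)
E
```

```text
at [ 0.419  -0.1325  0.122 ] [ 179.9   -0.3 -171.2] F [ 1.5  0.9 -2.5] w 0.0343 q [-23.  15.  41. 124. -14.  45. 125.] t 6.75
  leg [-0.21  -2.45  -0.063]
```

View pics/w3.png

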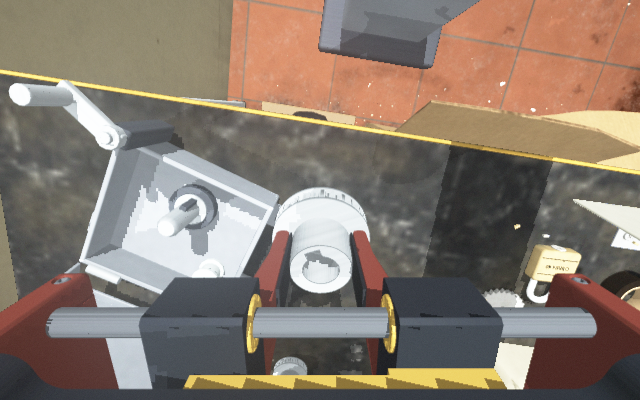

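```bash
cat > hs.py <<'E'
from h import *
def housing(P,c0=(.448,-.252),verb=True):
    Z=P[...,2]; near=np.hypot(P[...,0]-c0[0],P[...,1]-c0[1])<.02
    t=near&(abs(Z-.066)<.002); print("tip",t.sum(),P[t].mean(0).round(4))
    s=near&(Z>.030)&(Z<.06); q=P[s]
    if len(q)>20: print("shaft side n",len(q),"mean",q.mean(0).round(4))
    w=(np.hypot(P[...,0]-.478,P[...,1]+.263)<.11)&(abs(Z-.04)<.0025)
    q=P[w][:,:2]
    # search yaw: maximise rim points on the rectangle sides by projected histogram peakiness
    best=[]
    for a in np.arange(-26,0,.25):
        c,s_=np.cos(np.radians(a)),np.sin(np.radians(a)); X=q@[c,s_]; Y=q@[-s_,c]
        best.append((sum(np.sort(np.histogram(v,bins=np.arange(v.min(),v.max(),.002))[0])[-6:].sum() for v in(X,Y)),a))
    a=max(best)[1]; c,s_=np.cos(np.radians(a)),np.sin(np.radians(a)); X=q@[c,s_];Y=q@[-s_,c]
    print("rim n",len(q),"yaw",sorted(best)[-4:])
    for v in(X,Y):
        h,e=np.histogram(v,bins=np.arange(v.min(),v.max(),.0025)); print([(round(e[i],3),int(h[i])) for i in np.argsort(-h)[:6]])
    tt=P[t].mean(0)[:2]; print("tip in housing axes",tt@[c,s_],tt@[-s_,c])
E
python3 - <<'E'
from hs import *
D=np.load("pics/w3.npz"); p=dict(intrinsics=D["K"],origin=D["o"],orientation=D["q"])
housing(pts(D["d"],p))
for n in("top","scene"):
    D=np.load(f"pics/{n}0.npz"); housing(pts(D["d"],vision.camera_params(n)))
E
```

```text
tip 282 [ 0.4472 -0.2525  0.0661]
shaft side n 433 mean [ 0.4426 -0.2484  0.0457]
rim n 3181 yaw [(np.int64(2706), np.float64(-17.75)), (np.int64(2753), np.float64(-18.5)), (np.int64(2760), np.float64(-18.0)), (np.int64(2762), np.float64(-18.25))]
[(np.float64(0.46), 466), (np.float64(0.462), 392), (np.float64(0.585), 323), (np.float64(0.587), 177), (np.float64(0.615), 87), (np.float64(0.617), 77)]
[(np.float64(-0.168), 456), (np.float64(-0.171), 257), (np.float64(-0.033), 218), (np.float64(-0.036), 203), (np.float64(-0.166), 184), (np.float64(-0.141), 98)]
tip in housing axes 0.503814532169545 -0.0997102104688175
tip 20 [ 0.4494 -0.2537  0.0658]
rim n 469 yaw [(np.int64(348), np.float64(-18.25)), (np.int64(351), np.float64(-17.5)), (np.int64(354), np.float64(-18.5)), (np.int64(359), np.float64(-17.75))]
[(np.float64(0.461), 48), (np.float64(0.586), 42), (np.float64(0.616), 35), (np.float64(0.623), 31), (np.float64(0.583), 26), (np.float64(0.621), 25)]
[(np.float64(-0.039), 42), (np.float64(-0.172), 40), (np.float64(-0.037), 37), (np.float64(-0.174), 36), (np.float64(-0.169), 13), (np.float64(-0.142), 10)]
tip in housing axes 0.5053000723076422 -0.10458907898888847
tip 28 [ 0.4489 -0.2524  0.0663]
shaft side n 62 mean [ 0.448  -0.2475  0.0441]
rim n 500 yaw [(np.int64(376), np.float64(-18.5)), (np.int64(377), np.float64(-17.75)), (np.int64(384), np.float64(-18.25)), (np.int64(387), np.float64(-18.0))]
[(np.float64(0.461), 46), (np.float64(0.586), 33), (np.float64(0.583), 31), (np.float64(0.458), 26), (np.float64(0.616), 25), (np.float64(0.463), 23)]
[(np.float64(-0.034), 50), (np.float64(-0.172), 47), (np.float64(-0.037), 46), (np.float64(-0.169), 39), (np.float64(-0.174), 22), (np.float64(-0.039), 18)]
tip in housing axes 0.5048885168086195 -0.10129916676485806
```

apply_moves(
  motion=[-0.04, -0.49, -0.02, 0, 0, 0, 30, -0.04, -0.49, -0.02, 0, 0, 0, 30, -0.04, -0.49, -0.02, 0, 0, 0, 30, -0.04, -0.49, -0.02, 0, 0, 0, 30, -0.04, -0.49, -0.02, 0, 0, 0, 30],
)

```text
time: 7.3
eef_pos: [0.4509, -0.2519, 0.1255]
ee_rot: [180.0, 0.0, -171.2]
force: [1.1, 0.1, -2.7]
gripper_width: 0.0348
```

apply_moves(
  motion=[0, 0, 0, 0, 0, 8.2, 30, 0, 0, 0, 0, 0, 8.2, 30, 0, 0, 0, 0, 0, 8.2, 30, 0, 0, 0, 0, 0, 8.2, 30, 0, 0, 0, 0, 0, 8.2, 30],
)

```text
time: 7.8
eef_pos: [0.4506, -0.251, 0.1255]
ee_rot: [180.0, 0.0, 147.5]
force: [-0.5, 0.4, -1.9]
gripper_width: 0.0343
```

apply_moves(
  motion=[0, 0, 0, 0, 0, 8.1, 30, 0, 0, 0, 0, -6.2, 0, 30, 0, 0, 0, 0, -6.0, 0, 30, 0, 0, 0, 0, 0, 0, 30, 0, 0, 0, 0, 0, 0, 30],
)

```text
time: 8.3
eef_pos: [0.4509, -0.2502, 0.126]
ee_rot: [179.9, 12.1, 139.8]
force: [-0.5, 0.8, -2.5]
gripper_width: 0.0344
```

```bash
cat > look.py <<'E'
from hs import *
import sys
go([.448,-.2525,.125])
im,d,p=cam("wrist");n=sys.argv[1];np.savez(f"pics/{n}.npz",im=im,d=d,K=p["intrinsics"],o=p["origin"],q=p["orientation"])
P=pts(d,p);e,q,o=st()
cv2.imwrite(f"pics/{n}.png",im)
np.save(f"pics/{n}P.npy",P)
# boss top face: fit plane to points near the TCP
T=q.inv().apply((P-e).reshape(-1,3)).reshape(P.shape)
m=(abs(T[...,1])<.016)&(abs(T[...,0])<.03)&(T[...,2]>-.03)&(T[...,2]<-.008)
X=P[m]; 
for _ in range(4):
    c=X.mean(0); nn=np.linalg.svd(X-c)[2][2]; nn*=np.sign(nn[2]); X=X[abs((X-c)@nn)<.001]
print("top face n",len(X),"c",c.round(4),"normal",nn.round(3),"tool c",q.inv().apply(c-e).round(4))
E
python3 look.py w4
```

```text
at [ 0.4509 -0.2502  0.126 ] [179.9  12.1 139.8] F [-0.5  0.8 -2.5] w 0.0344 q [-25.  20.  57. 125. -26.  34.  99.] t 8.3
  leg [ 0.018 -0.074  0.016]
top face n 509 c [ 0.4546 -0.2532  0.144 ] normal [-0.13   0.092  0.987] tool c [-0.0073  0.0002 -0.0165]
```

View pics/w4.png

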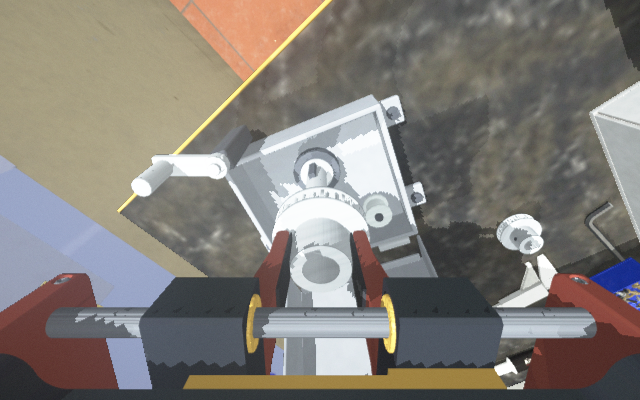

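```bash
python3 - <<'E'
from h import *
for n,e,eu in(("w3",[.419,-.1325,.122],[179.9,-.3,-171.2]),("w4",[.4509,-.2502,.126],[179.9,12.1,139.8])):
    D=np.load(f"pics/{n}.npz"); p=dict(intrinsics=D["K"],origin=D["o"],orientation=D["q"]); P=pts(D["d"],p); q=R.from_euler('xyz',eu,degrees=True)
    T=q.inv().apply((P-e).reshape(-1,3)).reshape(P.shape)
    m0=(abs(T[...,1])<.019)&(abs(T[...,0])<.035)&(T[...,2]>-.035)&(T[...,2]<-.0)
    X=T[m0]; rng=np.random.default_rng(0); best=(0,)
    for _ in range(400):
        a=X[rng.choice(len(X),3,False)]; nn=np.cross(a[1]-a[0],a[2]-a[0]); nn/=np.linalg.norm(nn)+1e-12
        k=abs((X-a[0])@nn)<.0006
        if k.sum()>best[0]: best=(k.sum(),k)
    Y=X[best[1]]; c=Y.mean(0); nn=np.linalg.svd(Y-c)[2][2]; nn*=-np.sign(nn[2])
    print(n,len(X),len(Y),"n tool",nn.round(3),"c",c.round(4),"ext",(Y.max(0)-Y.min(0)).round(3),"world n",q.apply(nn).round(3))
    # outer boundary in-plane circle
    u=np.cross([0,1,0],nn);u/=np.linalg.norm(u);v=np.cross(nn,u); W=np.c_[(Y-c)@u,(Y-c)@v]
    cc,rad=cv2.minEnclosingCircle(W.astype(np.float32)); C=c+cc[0]*u+cc[1]*v; print("  circle",C.round(4),round(rad,4),"world",(q.apply(C)+e).round(4))
    # keyway: hole mask: angles w/out points at r 11.5-13.5
    W2=W-cc; rr=np.hypot(*W2.T); an=np.degrees(np.arctan2(W2[:,1],W2[:,0])); k=(rr>.0112)&(rr<.0138); print("  ",np.histogram(an[k],np.arange(-180,181,15))[0], "u",u.round(2),"v",v.round(2))
E
```

```text
w3 4233 1131 n tool [-0.211 -0.008 -0.977] c [-0.0033 -0.0002 -0.0193] ext [0.035 0.038 0.008] world n [0.215 0.023 0.976]
  circle [ 0.0001  0.0006 -0.02  ] 0.0221 world [ 0.4189 -0.132   0.142 ]
   [12 17 20 18 17 14 19 12  5  0  0  0  0  3  5 15 15 17 18 23 16 14 17 13] u [-0.98  0.    0.21] v [-0.    1.   -0.01]
w4 4221 1090 n tool [-0.221 -0.001 -0.975] c [-0.0032  0.0004 -0.0192] ext [0.034 0.038 0.009] world n [ 0.007 -0.01   1.   ]
  circle [-0.0004 -0.0001 -0.0198] 0.022 world [ 0.4479 -0.2479  0.1454]
   [17 19 18 16 12 17 14 10  9  3  0  0  0  1  6  9 12 15 20 15 21 17 17 19] u [-0.98  0.    0.22] v [-0.  1. -0.]
```

```bash
cat > rect.py <<'E'
from h import *
def rect(n,c,z,half=.03,s=10):
    D=np.load(f"pics/{n}.npz"); p=dict(intrinsics=D["K"],origin=D["o"],orientation=D["q"])
    N=int(half*2*1000*s); j,i=np.mgrid[:N,:N]
    # image up=+x world, left=+y
    X=np.stack([c[0]+half-j/(1000*s),c[1]+half-i/(1000*s),np.full(i.shape,z)],-1)
    K=np.array(p["intrinsics"]); q=(X-p["origin"])@Rm(p); u=K[0,0]*q[...,0]/q[...,2]+K[0,2]; v=K[1,1]*q[...,1]/q[...,2]+K[1,2]
    return cv2.remap(D["im"],u.astype(np.float32),v.astype(np.float32),cv2.INTER_CUBIC)
if __name__=="__main__":
    a=rect("w4",(.449,-.249),.1455,.025,8); b=rect("w4",(.448,-.2525),.066,.025,8)
    for o in(a,b):
        cv2.circle(o,(200,200),2,(0,0,255),-1)
    cv2.circle(a,(200,200),144,(0,255,0),1); cv2.circle(a,(200,200),84,(0,255,0),1); cv2.circle(b,(200,200),52,(0,255,0),1)
    cv2.imwrite("pics/r4.png",np.hstack([a,b]))
E
python3 rect.py
```

```text
(no output)
```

View pics/r4.png

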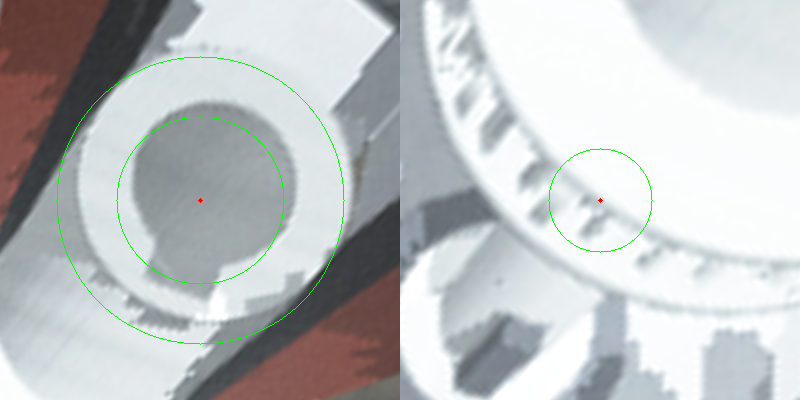

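apply_moves(
  motion=[0, 0.3, 0, 0, 0, 0, 30, 0, 0.4, 0, 0, 0, 0, 30, 0, 0.3, 0, 0, 0, 0, 30, 0, 0, 0, 0, 0, 0, 30, 0, 0, 0, 0, 0, 0, 30],
)

```text
time: 8.85
eef_pos: [0.4833, -0.2136, 0.126]
ee_rot: [-180.0, 12.2, 139.8]
force: [-1.4, -0.8, -1.7]
gripper_width: 0.0342
```

```bash
python3 look.py w5; python3 - <<'E'
from hs import *
P=np.load("pics/w5P.npy"); housing(P)
from rect import rect
a=rect("w5",(.448,-.2525),.066,.025,8); b=rect("w5",(.448,-.2525),.044,.025,8)
for o in(a,b): cv2.circle(o,(200,200),2,(0,0,255),-1)
cv2.circle(a,(200,200),52,(0,255,0),1); cv2.circle(b,(200,200),72,(0,255,0),1)
cv2.imwrite("pics/r5.png",np.hstack([a,b]))
E
```

```text
at [ 0.4833 -0.2136  0.126 ] [-180.    12.2  139.8] F [-1.4 -0.8 -1.7] w 0.0342 q [-31.  22.  57. 123. -26.  35.  93.] t 8.85
  leg [ 0.039 -1.05   0.013]
top face n 524 c [ 0.487  -0.2159  0.144 ] normal [-0.123  0.089  0.988] tool c [-0.0082  0.0011 -0.0166]
tip 269 [ 0.4478 -0.252   0.0661]
shaft side n 398 mean [ 0.4441 -0.247   0.0452]
rim n 2762 yaw [(np.int64(2587), np.float64(-19.0)), (np.int64(2595), np.float64(-18.25)), (np.int64(2640), np.float64(-17.25)), (np.int64(2664), np.float64(-17.5))]
[(np.float64(0.461), 521), (np.float64(0.458), 451), (np.float64(0.463), 158), (np.float64(0.583), 80), (np.float64(0.491), 58), (np.float64(0.498), 50)]
[(np.float64(-0.173), 395), (np.float64(-0.176), 319), (np.float64(-0.041), 310), (np.float64(-0.043), 116), (np.float64(-0.178), 78), (np.float64(-0.148), 70)]
tip in housing axes 0.502884107106882 -0.10566307977717418
```

View pics/r5.png

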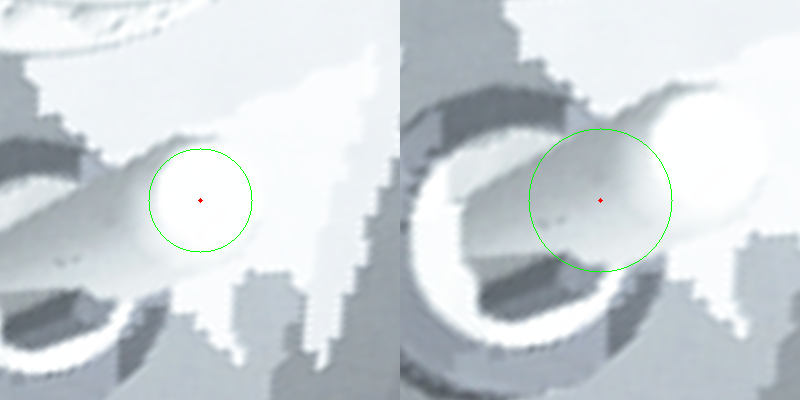

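```bash
python3 - <<'E'
from h import *
go([.4478,-.2516,.126],[.4478,-.2516,.096],[.4478,-.2516,.076])
E
```

```text
at [ 0.4829 -0.2139  0.126 ] [-180.    12.2  139.7] F [-1.4  0.2 -2.6] w 0.0339 q [-31.  22.  57. 123. -26.  35.  93.] t 8.9
  leg [ 0.046 -1.029 -0.009]
  leg [0.127 0.    0.586]
  leg [0.085 0.    0.391]
```

apply_moves(
  motion=[0.015, -0.34, 0, 0, 0, 0, 30, 0.015, -0.34, 0, 0, 0, 0, 30, 0.016, -0.349, 0, 0, 0, 0, 30, 0.127, 0, 0.586, 0, 0, 0, 30, 0, 0, 0, 0, 0, 0, 30],
)

```text
time: 9.4
eef_pos: [0.4457, -0.2511, 0.0937]
ee_rot: [-180.0, 12.0, 139.6]
force: [-0.2, 0.7, -2.4]
gripper_width: 0.0348
```

```bash
python3 - <<'E'
from h import *
go([.4478,-.2516,.09],[.4478,-.2516,.076])
E
```

```text
at [ 0.4457 -0.2511  0.0937] [-180.    12.   139.6] F [-0.2  0.7 -2.4] w 0.0348 q [-20.  23.  52. 127. -31.  30. 103.] t 9.4
  leg [-0.022  0.018  0.08 ]
  leg [0.058 0.    0.274]
```

apply_moves(
  motion=[-0.036, 0.02, 0, 0, 0, 0, 30, 0, 0, 0.08, 0, 0, 0, 30, 0.02, 0, 0.1, 0, 0, 0, 30, 0.02, 0, 0.1, 0, 0, 0, 30, 0.018, 0, 0.08, 0, 0, 0, 30],
)

```text
time: 9.9
eef_pos: [0.4541, -0.2538, 0.0797]
ee_rot: [179.9, 12.6, 139.7]
force: [-0.4, -0.8, 26.8]
gripper_width: 0.0345
```

```bash
python3 - <<'E'
from h import *
go([.4478,-.2516,.07],[.4478,-.2516,.0425])
E
```

```text
at [ 0.4541 -0.2538  0.0797] [179.9  12.6 139.7] F [-0.4 -0.8 26.8] w 0.0345 q [-18.  24.  48. 127. -34.  28. 105.] t 9.9
  leg [ 0.163 -0.048  0.163]
  leg [ 0.12  -0.001  0.537]
```

apply_moves(
  motion=[-0.02, 0, -0.1, 0, 0, 0, 30, -0.02, 0, -0.1, 0, 0, 0, 30, 0, 0, 0, 0, 0, 0, 30, 0, 0, 0, 0, 0, 0, 30, 0, 0, 0, 0, 0, 0, 30],
)

```text
time: 10.4
eef_pos: [0.4507, -0.2514, 0.0877]
ee_rot: [180.0, 12.2, 139.7]
force: [-0.5, -0.6, -1.8]
gripper_width: 0.0344
```

```bash
python3 - <<'E'
from h import *
go([.4478,-.2516,.09])
cam("wrist");go([.4478,-.2516,.09])
im,d,p=cam("wrist");np.savez("pics/w6.npz",im=im,d=d,K=p["intrinsics"],o=p["origin"],q=p["orientation"])
go([.4478,-.2516,.09])
from rect import rect
e,q,o=st()
a=rect("w6",(.448,-.2525),e[2]+.0195,.025,8)
cv2.circle(a,(200,200),2,(0,0,255),-1);cv2.circle(a,(200,200),84,(0,255,0),1)
cv2.imwrite("pics/r6.png",np.hstack([a,im[150:350,220:420].repeat(2,0).repeat(2,1)]))
E
```

```text
at [ 0.4507 -0.2514  0.0877] [180.   12.2 139.7] F [-0.5 -0.6 -1.8] w 0.0344 q [-19.  24.  50. 127. -32.  29. 104.] t 10.4
  leg [ 0.031 -0.04  -0.054]
at [ 0.4507 -0.2516  0.0877] [180.   12.2 139.7] F [-1.2 -0.5 -2. ] w 0.0344 q [-19.  24.  50. 127. -32.  29. 104.] t 10.45
  leg [ 0.033 -0.038 -0.054]
at [ 0.4507 -0.2516  0.0877] [180.   12.2 139.7] F [-0.2  0.3 -2. ] w 0.0346 q [-19.  24.  50. 127. -32.  29. 104.] t 10.5
  leg [ 0.033 -0.038 -0.054]
```

View pics/r6.png

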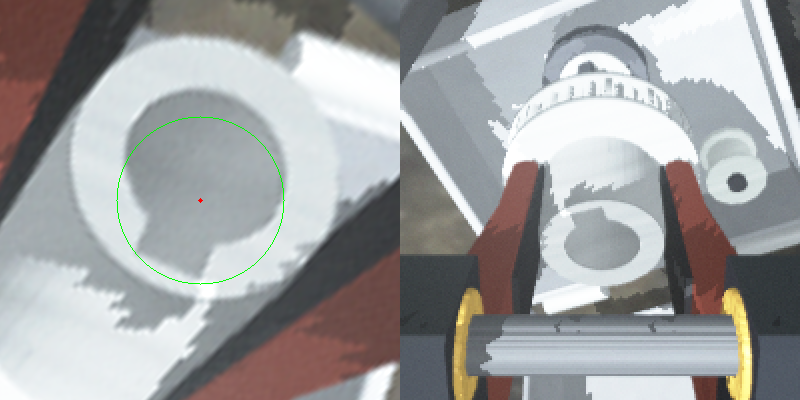

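apply_moves(
  motion=[0.053, -0.035, -0.011, 0, 0, 0, 30, 0, 0, 0, 0, 0, 0, 30, 0, 0, 0, 0, 0, 0, 30, 0.02, 0, 0.09, 0, 0, 0, 30, 0, 0, 0, 0, 0, 0, 30],
)

```text
time: 11.0
eef_pos: [0.4476, -0.2513, 0.0829]
ee_rot: [180.0, 12.2, 139.7]
force: [1.1, 0.2, -2.4]
gripper_width: 0.0344
```

apply_moves(
  motion=[0.01, 0, 0.045, 0, 0, 0, 30, 0.01, 0, 0.045, 0, 0, 0, 30, 0, 0, 0, 0, 0, 0, 30, 0, 0, 0, 0, 0, 0, 30, 0, 0, 0, 0, 0, 0, 30],
)

```text
time: 11.5
eef_pos: [0.4491, -0.2526, 0.0807]
ee_rot: [179.8, 12.4, 139.6]
force: [-7.7, 4.3, 29.8]
gripper_width: 0.0344
```

```bash
cat > fit.py <<'E'
from h import *
def fit(n,e,eu):
    D=np.load(f"pics/{n}.npz"); p=dict(intrinsics=D["K"],origin=D["o"],orientation=D["q"]); P=pts(D["d"],p); q=R.from_euler('xyz',eu,degrees=True)
    T=q.inv().apply((P-e).reshape(-1,3)).reshape(P.shape)
    m0=(abs(T[...,1])<.0175)&(abs(T[...,0])<.035)&(T[...,2]>-.035)&(T[...,2]<-.0)
    X=P[m0]; rng=np.random.default_rng(0); best=(0,)
    for _ in range(600):
        a=X[rng.choice(len(X),3,False)]; nn=np.cross(a[1]-a[0],a[2]-a[0]); nn/=np.linalg.norm(nn)+1e-12
        if abs(nn[2])<.9: continue
        k=abs((X-a[0])@nn)<.0006
        if k.sum()>best[0]: best=(k.sum(),k)
    Y=X[best[1]]; c=Y.mean(0); nn=np.linalg.svd(Y-c)[2][2]; nn*=np.sign(nn[2])
    print(n,"normal",nn.round(4),"c",c.round(4),len(Y))
    # disc upper face: plane points 26 mm below the top face
    E=P-c; h=E@nn; g=(abs(h+.026)<.0012)&(np.linalg.norm(E,axis=-1)<.05); Z=P[g]; 
    # outer boundary on visible side -> circle r .0305 least squares over far points
    from scipy.optimize import least_squares
    u=np.cross([0,1,0],nn);u/=np.linalg.norm(u);v=np.cross(nn,u)
    W=np.c_[(Z-c)@u,(Z-c)@v]; hull=cv2.convexHull((W*1e3).astype(np.float32))[:,0]/1e3
    # boss side wall points r=.0171..: fit cylinder centre
    s=(h<-.004)&(h>-.022)&(np.linalg.norm(E,axis=-1)<.035); S=P[s]; V=np.c_[(S-c)@u,(S-c)@v]
    f=least_squares(lambda x:np.hypot(V[:,0]-x[0],V[:,1]-x[1])-x[2],[0,0,.0175],loss='soft_l1',f_scale=.0005)
    C=c+f.x[0]*u+f.x[1]*v; print("  boss cyl centre",C.round(4),"r",f.x[2].round(4),len(S),"bottom centre",(C-nn*.042).round(4),"rel tcp",(C-nn*.042-e).round(4))
if __name__=="__main__":
    fit("w4",[.4509,-.2502,.126],[179.9,12.1,139.8]); fit("w5",[.4829,-.2139,.126],[180,12.2,139.7]); fit("w6",[.4507,-.2516,.0877],[180,12.2,139.7])
E
python3 fit.py; python3 -c "
from h import *
go([.4478,-.2516,.09])"
```

```text
w4 normal [8.0e-04 1.9e-03 1.0e+00] c [ 0.4508 -0.2499  0.1454] 1136
  boss cyl centre [ 0.4478 -0.2479  0.1454] r 0.0148 2209 bottom centre [ 0.4477 -0.248   0.1034] rel tcp [-0.0032  0.0022 -0.0226]
w5 normal [-0.0044  0.0041  1.    ] c [ 0.4828 -0.2134  0.1455] 1150
  boss cyl centre [ 0.48   -0.2113  0.1455] r 0.0148 2209 bottom centre [ 0.4802 -0.2114  0.1035] rel tcp [-0.0027  0.0025 -0.0225]
w6 normal [ 0.0711 -0.0498  0.9962] c [ 0.4512 -0.2518  0.1085] 1117
  boss cyl centre [ 0.4482 -0.2497  0.1088] r 0.0148 2409 bottom centre [ 0.4452 -0.2477  0.0669] rel tcp [-0.0055  0.0039 -0.0208]
at [ 0.4491 -0.2526  0.0807] [179.8  12.4 139.6] F [-7.7  4.3 29.8] w 0.0344 q [-18.  24.  49. 127. -33.  28. 105.] t 11.5
  leg [-0.009 -0.002 -0.189]
```

apply_moves(
  motion=[-0.03, 0, -0.14, 0, 0, 0, 30, 0, 0, 0, 0, -5, 0, 30, 0, 0, 0, 0, 0, 0, 30, 0, 0, 0, 0, 0, 0, 30, 0, 0, 0, 0, 0, 0, 30],
  newtons=60,
)

```text
time: 12.0
eef_pos: [0.4477, -0.2511, 0.0858]
ee_rot: [180.0, 17.1, 139.7]
force: [-0.3, -0.3, -1.8]
gripper_width: 0.0338
```

```bash
cat > m.py <<'E'
from h import *; import sys
from fit import fit
n=sys.argv[1]; go([.4476,-.2513,.09])
im,d,p=cam("wrist");np.savez(f"pics/{n}.npz",im=im,d=d,K=p["intrinsics"],o=p["origin"],q=p["orientation"])
e,q,o=st(); fit(n,e,o["ee_rot"])
E
python3 m.py w7
```

```text
at [ 0.4477 -0.2511  0.0858] [180.   17.1 139.7] F [-0.3 -0.3 -1.8] w 0.0338 q [-21.  21.  50. 131. -34.  21. 104.] t 12.0
  leg [-0.027 -0.005 -0.081]
w7 normal [ 0.0142 -0.0144  0.9998] c [ 0.4462 -0.2498  0.1077] 1076
  boss cyl centre [ 0.4434 -0.2479  0.1077] r 0.0148 2479 bottom centre [ 0.4428 -0.2473  0.0657] rel tcp [-0.0049  0.0038 -0.02  ]
```

apply_moves(
  motion=[-0.048, -0.007, 0.015, 0, -1.1, 0, 30, 0, 0, 0, 0, 0, 0, 30, 0.03, 0, 0.09, 0, 0, 0, 30, 0, 0, 0, 0, 0, 0, 30, 0, 0, 0, 0, 0, 0, 30],
)

```text
time: 12.55
eef_pos: [0.449, -0.2533, 0.0809]
ee_rot: [180.0, 18.3, 139.7]
force: [-0.7, -0.7, -2.1]
gripper_width: 0.0344
```

apply_moves(
  motion=[0.012, 0, 0.04, 0, 0, 0, 30, 0.012, 0, 0.04, 0, 0, 0, 30, 0, 0, 0, 0, 0, 0, 30, 0, 0, 0, 0, 0, 0, 30, 0, 0, 0, 0, 0, 0, 30],
)

```text
time: 13.05
eef_pos: [0.4494, -0.2533, 0.077]
ee_rot: [180.0, 18.3, 139.7]
force: [1.2, -0.2, -1.9]
gripper_width: 0.0342
```

apply_moves(
  motion=[0.012, 0, 0.04, 0, 0, 0, 30, 0.012, 0, 0.04, 0, 0, 0, 30, 0.012, 0, 0.04, 0, 0, 0, 30, 0.012, 0, 0.04, 0, 0, 0, 30, 0, 0, 0, 0, 0, 0, 30],
)

```text
time: 13.55
eef_pos: [0.4493, -0.2534, 0.0683]
ee_rot: [180.0, 18.3, 139.7]
force: [0.3, 0.3, -1.6]
gripper_width: 0.034
```

apply_moves(
  motion=[0.012, 0, 0.04, 0, 0, 0, 30, 0.012, 0, 0.04, 0, 0, 0, 30, 0, 0, 0, 0, 0, 0, 30, 0, 0, 0, 0, 0, 0, 30, 0, 0, 0, 0, 0, 0, 30],
)

```text
time: 14.05
eef_pos: [0.4496, -0.2536, 0.0644]
ee_rot: [180.0, 18.3, 139.7]
force: [0.2, 0.7, -1.8]
gripper_width: 0.0339
```

Sliding freely down the shaft; next comes the key.

apply_moves(
  motion=[0.012, 0, 0.04, 0, 0, 0, 30, 0.012, 0, 0.04, 0, 0, 0, 30, 0, 0, 0, 0, 0, 0, 30, 0, 0, 0, 0, 0, 0, 30, 0, 0, 0, 0, 0, 0, 30],
)

```text
time: 14.55
eef_pos: [0.4497, -0.2536, 0.0602]
ee_rot: [180.0, 18.3, 139.7]
force: [0.7, -0.4, -2.0]
gripper_width: 0.0342
```

apply_moves(
  motion=[0.012, 0, 0.04, 0, 0, 0, 30, 0, 0, 0, 0, 0, 0, 30, 0, 0, 0, 0, 0, 0, 30, 0, 0, 0, 0, 0, 0, 30, 0, 0, 0, 0, 0, 0, 30],
)

```text
time: 15.05
eef_pos: [0.4498, -0.2536, 0.0582]
ee_rot: [180.0, 18.3, 139.7]
force: [0.0, 0.0, -2.5]
gripper_width: 0.0343
```

apply_moves(
  motion=[0.012, 0, 0.04, 0, 0, 0, 30, 0.012, 0, 0.04, 0, 0, 0, 30, 0.012, 0, 0.04, 0, 0, 0, 30, 0.012, 0, 0.04, 0, 0, 0, 30, 0.012, 0, 0.04, 0, 0, 0, 30],
)

```text
time: 15.55
eef_pos: [0.4499, -0.2539, 0.0475]
ee_rot: [180.0, 18.3, 139.7]
force: [0.3, 0.1, -1.2]
gripper_width: 0.0345
```

apply_moves(
  motion=[0.012, 0, 0.04, 0, 0, 0, 30, 0.012, 0, 0.04, 0, 0, 0, 30, 0.012, 0, 0.04, 0, 0, 0, 30, 0, 0, 0, 0, 0, 0, 30, 0, 0, 0, 0, 0, 0, 30],
)

```text
time: 16.05
eef_pos: [0.4501, -0.254, 0.0414]
ee_rot: [180.0, 18.3, 139.7]
force: [0.2, 0.2, -1.9]
gripper_width: 0.0339
```

apply_moves(
  motion=[0.007, 0, 0.022, 0, 0, 0, 30, 0.007, 0, 0.022, 0, 0, 0, 30, 0, 0, 0, 0, 0, 0, 30, 0, 0, 0, 0, 0, 0, 30, 0, 0, 0, 0, 0, 0, 30],
)

```text
time: 16.55
eef_pos: [0.4504, -0.2542, 0.0405]
ee_rot: [179.8, 18.4, 139.6]
force: [-10.3, 6.7, 27.9]
gripper_width: 0.034
```

apply_moves(
  motion=[0, 0, -0.02, 0, 0, 0, 40, 0, 0, 0, 0, 0, 0, 46, 0, 0, 0, 0, 0, 0, 46, 0, 0, 0, 0, 0, 0, 46, 0, 0, 0, 0, 0, 0, 46],
)

```text
time: 17.05
eef_pos: [0.4499, -0.2538, 0.04]
ee_rot: [180.0, 18.3, 139.7]
force: [0.3, 0.5, -0.6]
gripper_width: 0.0461
```

apply_moves(
  motion=[0, 0, -0.3, 0, 0, 0, 46, 0, 0, -0.7, 0, 0, 0, 46, 0, 0, -0.9, 0, 0, 0, 46, 0, 0, -0.9, 0, 0, 0, 46, 0, 0, -0.9, 0, 0, 0, 46],
)

```text
time: 17.55
eef_pos: [0.4242, -0.2199, 0.1526]
ee_rot: [179.5, 17.8, 140.4]
force: [-1.2, 1.2, 0.1]
gripper_width: 0.0458
```

```bash
python3 - <<'E'
from h import *
go([.448,-.2525,.2])
im,d,p=cam("wrist");P=pts(d,p)
cv2.imwrite("pics/w8.png",im); np.savez("pics/w8.npz",im=im,d=d,K=p["intrinsics"],o=p["origin"],q=p["orientation"])
m=(np.hypot(P[...,0]-.448,P[...,1]+.2525)<.0175)&(np.hypot(P[...,0]-.448,P[...,1]+.2525)>.011)
print("boss top z",np.percentile(P[m][:,2],[10,50,90]).round(4))
im,d,p=cam("top"); P=pts(d,p); np.savez("pics/top1.npz",im=im,d=d)
c,s=np.cos(np.radians(-18)),np.sin(np.radians(-18))
# hood/handle region in housing axes relative to housing centre
H=np.stack([P[...,0]*c+P[...,1]*s-.525,-P[...,0]*s+P[...,1]*c+.103,P[...,2]],-1)
for n in("scene","top"):
    im,d,p=cam(n); P=pts(d,p); H=np.stack([P[...,0]*c+P[...,1]*s-.525,-P[...,0]*s+P[...,1]*c+.103,P[...,2]],-1)
    m=(abs(H[...,1])<.1)&(H[...,0]>.03)&(H[...,0]<.2)&(H[...,2]>.05)&(H[...,2]<.25); q=H[m]
    print(n,m.sum(),"x",np.percentile(q[:,0],[1,50,99]).round(3),"y",np.percentile(q[:,1],[1,99]).round(3),"z",np.percentile(q[:,2],[1,99]).round(3))
    for x0 in np.arange(.03,.18,.01):
        k=(q[:,0]>=x0)&(q[:,0]<x0+.01)
        if k.sum()>5: print("  x",round(x0,2),k.sum(),"y",np.percentile(q[k][:,1],[2,98]).round(3),"z",np.percentile(q[k][:,2],[2,50,98]).round(3))
    cv2.imwrite(f"pics/{n}1.png",im)
E
```

```text
at [ 0.4242 -0.2199  0.1526] [179.5  17.8 140.4] F [-1.2  1.2  0.1] w 0.0458 q [-47.   9.  72. 133.  -9.  27.  81.] t 17.55
  leg [-1.034 -0.195 -0.665]
boss top z [0.042  0.0613 0.0628]
scene 1989 x [0.071 0.103 0.163] y [-0.07   0.071] z [0.051 0.17 ]
  x 0.06 11 y [-0.068  0.069] z [0.051 0.056 0.062]
  x 0.07 117 y [-0.07   0.071] z [0.052 0.077 0.116]
  x 0.08 293 y [-0.07   0.071] z [0.052 0.119 0.17 ]
  x 0.09 455 y [-0.07   0.071] z [0.053 0.164 0.17 ]
  x 0.1 465 y [-0.068  0.071] z [0.053 0.162 0.167]
  x 0.11 295 y [-0.067  0.071] z [0.105 0.163 0.166]
  x 0.12 135 y [-0.064  0.069] z [0.149 0.161 0.164]
  x 0.13 34 y [-0.014  0.055] z [0.148 0.152 0.154]
  x 0.14 35 y [-0.014  0.055] z [0.146 0.149 0.154]
  x 0.15 87 y [-0.012  0.055] z [0.143 0.148 0.152]
  x 0.16 62 y [-0.015  0.054] z [0.143 0.149 0.151]
top 1498 x [0.074 0.106 0.164] y [-0.068  0.07 ] z [0.052 0.169]
  x 0.07 31 y [-0.069  0.07 ] z [0.056 0.084 0.119]
  x 0.08 96 y [-0.069  0.07 ] z [0.059 0.164 0.169]
  x 0.09 282 y [-0.067  0.069] z [0.078 0.166 0.17 ]
  x 0.1 485 y [-0.067  0.067] z [0.051 0.161 0.167]
  x 0.11 253 y [-0.067  0.068] z [0.159 0.163 0.166]
  x 0.12 150 y [-0.065  0.067] z [0.157 0.161 0.164]
  x 0.13 28 y [-0.014  0.054] z [0.148 0.152 0.155]
  x 0.14 26 y [-0.014  0.055] z [0.147 0.15  0.152]
  x 0.15 74 y [-0.014  0.054] z [0.143 0.148 0.151]
  x 0.16 69 y [-0.013  0.054] z [0.146 0.148 0.151]
```

View pics/w8.png

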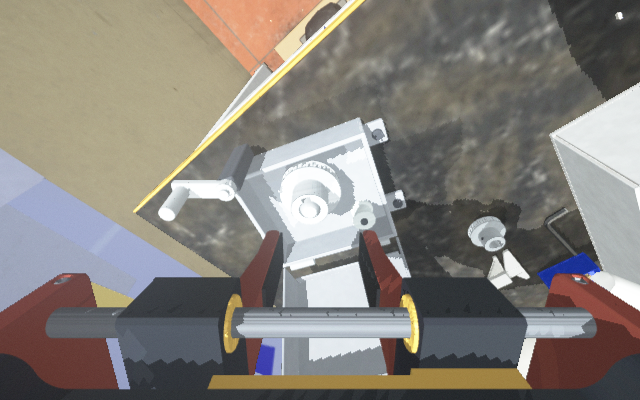

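apply_moves(
  motion=[0, 0, -0.5, 0, 6, 0, 30, 0, 0, -0.5, 0, 6, 0, 30, 0, 0, -0.5, 0, 5.8, 0, 30, 0, 0, -0.5, 0, 0, 8.5, 30, 0, 0, 0, 0, 0, 8.5, 30],
)

```text
time: 18.25
eef_pos: [0.414, -0.2126, 0.2514]
ee_rot: [179.2, -0.1, 123.2]
force: [-0.4, 0.4, -1.2]
gripper_width: 0.0299
```

apply_moves(
  motion=[0, 0, 0, 0, 0, 8.5, 30, 0, 0, 0, 0, 0, 8.5, 30, 0, 0, 0, 0, 0, 8.5, 30, 0, 0, 0, 0, 0, 8.5, 30, 0, 0, 0, 0, 0, 8.5, 30],
)

```text
time: 18.75
eef_pos: [0.4133, -0.2097, 0.2489]
ee_rot: [179.7, -0.6, 80.9]
force: [0.0, -0.6, -0.0]
gripper_width: 0.0302
```

apply_moves(
  motion=[0, 0, 0, 0, 0, 8.5, 30, 0, 0, 0, 0, 0, 0, 30, 0, 0, 0, 0, 0, 0, 30, 0, 0, 0, 0, 0, 0, 30, 0, 0, 0, 0, 0, 0, 30],
)

```text
time: 19.25
eef_pos: [0.4124, -0.2102, 0.2499]
ee_rot: [179.8, -0.6, 72.8]
force: [0.7, 0.7, 0.3]
gripper_width: 0.0302
```

```bash
python3 - <<'E'
from h import *
go([.6265,-.291,.26],[.6265,-.291,.127])
# pulley/shaft check with wrist and bar refine from top
im,d,p=cam("top"); P=pts(d,p); c,s=np.cos(np.radians(-18)),np.sin(np.radians(-18))
H=np.stack([P[...,0]*c+P[...,1]*s-.525,-P[...,0]*s+P[...,1]*c+.103,P[...,2]],-1)
m=(abs(H[...,1]-.02)<.025)&(H[...,0]>.14)&(H[...,0]<.18)&(H[...,2]>.13)&(H[...,2]<.16); print(m.sum(),H[m].mean(0).round(4),np.percentile(H[m][:,0],[2,98]))
E
```

```text
at [ 0.4124 -0.2102  0.2499] [179.8  -0.6  72.8] F [0.7 0.7 0.3] w 0.0302 q [-45.  16.  81. 114. -18.  65.  27.] t 19.25
  leg [-0.276  4.568 -0.191]
  leg [-0.027 -0.008  2.66 ]
91 [0.1608 0.0202 0.1475] [0.15676386 0.16595596]
```

apply_moves(
  motion=[-0.055, 0.91, -0.04, 0, 0, 0, 30, -0.055, 0.91, -0.04, 0, 0, 0, 30, -0.055, 0.91, -0.04, 0, 0, 0, 30, -0.055, 0.91, -0.04, 0, 0, 0, 30, -0.055, 0.91, -0.04, 0, 0, 0, 30],
)

```text
time: 19.8
eef_pos: [0.6227, -0.2896, 0.2606]
ee_rot: [179.8, -0.6, 72.8]
force: [0.2, 0.5, 1.3]
gripper_width: 0.0302
```

apply_moves(
  motion=[0, 0, 0, 0, 0.6, 0.8, 30, 0, 0, 0, 0, 0, 0, 30, 0, 0, 0, 0, 0, 0, 30, 0, 0, 0, 0, 0, 0, 30, 0, 0, 0, 0, 0, 0, 30],
)

```text
time: 20.3
eef_pos: [0.6204, -0.2888, 0.262]
ee_rot: [179.8, -1.2, 71.9]
force: [-0.8, -0.0, 1.0]
gripper_width: 0.0298
```

```bash
python3 - <<'E'
from h import *
go([.6265,-.291,.26],[.6265,-.291,.127])
im,d,p=cam("wrist");P=pts(d,p);c,s=np.cos(np.radians(-18)),np.sin(np.radians(-18))
H=np.stack([P[...,0]*c+P[...,1]*s-.525,-P[...,0]*s+P[...,1]*c+.103,P[...,2]],-1)
m=(abs(H[...,1]-.02)<.025)&(H[...,0]>.135)&(H[...,0]<.185)&(H[...,2]>.13)&(H[...,2]<.16); print(m.sum(),H[m].mean(0).round(4),np.percentile(H[m][:,0],[2,98]),np.percentile(H[m][:,2],[50,98]))
m=(H[...,0]>.0)&(H[...,0]<.2)&(H[...,2]>.155)&(H[...,2]<.18)&(abs(H[...,1])<.08); print("hood edge",m.sum(),np.percentile(H[m],[2,98],axis=0))
E
```

```text
at [ 0.6204 -0.2888  0.262 ] [179.8  -1.2  71.9] F [-0.8 -0.   1. ] w 0.0298 q [-13.  39.  60.  82. -35.  79.  30.] t 20.3
  leg [-0.004  0.13   0.04 ]
  leg [-0.053 -0.012  2.659]
494 [0.1613 0.0206 0.1484] [0.15688915 0.16584689] [0.14865313 0.15036104]
hood edge 4514 [[ 0.08923613 -0.04473732  0.15977736]
 [ 0.12551011  0.06975758  0.16867205]]
```

apply_moves(
  motion=[0, 0.13, 0, 0, -1.2, 0, 30, 0, 0, 0.7, 0, 0, 0, 30, 0, 0, 0.5, 0, 0, 0, 30, 0, 0, 0, 0, 0, 0, 30, 0, 0, 0, 0, 0, 0, 30],
)

```text
time: 20.85
eef_pos: [0.6274, -0.2915, 0.2018]
ee_rot: [179.8, 0.2, 71.9]
force: [-0.1, -0.9, 0.1]
gripper_width: 0.0299
```

```bash
python3 - <<'E'
from h import *
go([.6265,-.291,.127])
E
```

```text
at [ 0.6274 -0.2915  0.2018] [179.8   0.2  71.9] F [-0.1 -0.9  0.1] w 0.0299 q [-13.  42.  58.  85. -36.  73.  31.] t 20.85
  leg [ 0.008 -0.025  1.496]
```

apply_moves(
  motion=[0, -0.02, 0.4, 0, 0, 0, 30, 0, 0, 0.4, 0, 0, 0, 30, 0, 0, 0.4, 0, 0, 0, 30, 0, 0, 0.3, 0, 0, 0, 30, 0, 0, 0, 0, 0, 0, 30],
  newtons=15,
)

```text
time: 21.35
eef_pos: [0.6262, -0.2912, 0.1255]
ee_rot: [179.9, 0.1, 71.9]
force: [-0.2, 1.2, -0.6]
gripper_width: 0.03
```

apply_moves(
  motion=[0, 0, 0, 0, 0, 0, 5, 0, 0, 0, 0, 0, 0, 5, 0, 0, 0, 0, 0, 0, 5, 0, 0, 0, 0, 0, 0, 5, 0, 0, 0, 0, 0, 0, 5],
)

```text
time: 21.85
eef_pos: [0.6273, -0.2922, 0.1276]
ee_rot: [179.6, 0.1, 71.9]
force: [2.2, -1.0, 5.0]
gripper_width: 0.0097
```

apply_moves(
  motion=[0, -0.152, -0.127, 0, 0, 0, 5, 0, -0.16, -0.116, 0, 0, 0, 5, 0, -0.168, -0.106, 0, 0, 0, 5, 0, -0.175, -0.093, 0, 0, 0, 5, 0, -0.181, -0.08, 0, 0, 0, 5],
  newtons=20,
)

```text
time: 22.35
eef_pos: [0.5892, -0.2795, 0.1546]
ee_rot: [179.4, 0.2, 71.9]
force: [7.2, -2.2, 7.3]
gripper_width: 0.0093
```

apply_moves(
  motion=[0, -0.186, -0.068, 0, 0, 0, 5, 0, -0.191, -0.055, 0, 0, 0, 5, 0, -0.194, -0.041, 0, 0, 0, 5, 0, -0.196, -0.027, 0, 0, 0, 5, 0, -0.198, -0.014, 0, 0, 0, 5],
)

```text
time: 22.85
eef_pos: [0.5424, -0.2641, 0.1643]
ee_rot: [179.5, 0.1, 71.9]
force: [3.2, -0.7, 7.4]
gripper_width: 0.0095
```

```bash
cat > hd.py <<'E'
from h import *
e,q,o=st(); c,s=np.cos(np.radians(-18)),np.sin(np.radians(-18))
x=e[0]*c+e[1]*s-.525-.065; z=e[2]+.019-.04
th=np.degrees(np.arctan2(z,x)); print("rel hinge",round(x,4),round(z,4),"R",np.hypot(x,z).round(4),"th",th.round(1),"hood",((147.7-th)).round(1),"y",(-e[0]*s+e[1]*c+.103).round(4))
go(e)
E
python3 hd.py
```

```text
rel hinge 0.0074 0.1433 R 0.1435 th 87.0 hood 60.7 y 0.0194
at [ 0.5424 -0.2641  0.1643] [1.795e+02 1.000e-01 7.190e+01] F [ 3.2 -0.7  7.4] w 0.0095 q [-19.  36.  61. 101. -35.  63.  35.] t 22.85
  leg [0. 0. 0.]
```

Tracking well; carry on with the arc.

apply_moves(
  motion=[0, -0.198, 0, 0, 0, 0, 5, 0, -0.198, 0.014, 0, 0, 0, 5, 0, -0.196, 0.027, 0, 0, 0, 5, 0, -0.194, 0.041, 0, 0, 0, 5, 0, -0.191, 0.055, 0, 0, 0, 5],
)

```text
time: 23.35
eef_pos: [0.4945, -0.2483, 0.156]
ee_rot: [179.7, 0.1, 71.9]
force: [1.7, -0.3, 3.6]
gripper_width: 0.0091
```

apply_moves(
  motion=[0, -0.186, 0.068, 0, 0, 0, 5, 0, -0.181, 0.08, 0, 0, 0, 5, 0, -0.175, 0.093, 0, 0, 0, 5, 0, -0.168, 0.106, 0, 0, 0, 5, 0, -0.16, 0.116, 0, 0, 0, 5],
)

```text
time: 23.85
eef_pos: [0.4523, -0.2343, 0.1314]
ee_rot: [179.8, 0.1, 71.9]
force: [2.3, 0.8, 2.6]
gripper_width: 0.0096
```

```bash
python3 hd.py
```

```text
rel hinge -0.0875 0.1104 R 0.1409 th 128.4 hood 19.3 y 0.02
at [ 0.4523 -0.2343  0.1314] [1.798e+02 1.000e-01 7.190e+01] F [2.3 0.8 2.6] w 0.0096 q [-25.  30.  63. 116. -34.  54.  38.] t 23.85
  leg [0. 0. 0.]
```

apply_moves(
  motion=[0, -0.152, 0.127, 0, 0, 0, 5, 0, -0.143, 0.138, 0, 0, 0, 5, 0, -0.133, 0.147, 0, 0, 0, 5, 0, -0.122, 0.157, 0, 0, 0, 5, 0, -0.09, 0.14, 0, 0, 0, 5],
)

```text
time: 24.35
eef_pos: [0.4219, -0.2244, 0.0956]
ee_rot: [179.9, 0.1, 71.9]
force: [2.4, 3.0, 0.9]
gripper_width: 0.0097
```

apply_moves(
  motion=[0, 0, 0.02, 0, 0, 0, 5, 0, 0, 0.02, 0, 0, 0, 5, 0, 0, 0, 0, 0, 0, 5, 0, 0, 0, 0, 0, 0, 5, 0, 0, 0, 0, 0, 0, 5],
)

```text
time: 24.85
eef_pos: [0.4216, -0.2245, 0.0947]
ee_rot: [179.9, 0.0, 71.9]
force: [-4.9, 6.0, 17.3]
gripper_width: 0.0096
```

```bash
python3 hd.py
```

```text
rel hinge -0.1197 0.0737 R 0.1405 th 148.4 hood -0.7 y 0.0198
at [ 0.4216 -0.2245  0.0947] [179.9   0.   71.9] F [-4.9  6.  17.3] w 0.0096 q [-24.  30.  61. 122. -36.  48.  41.] t 24.85
  leg [0. 0. 0.]
```

apply_moves(
  motion=[0, 0, 0, 0, 0, 0, 25, 0, 0, 0, 0, 0, 0, 25, 0, 0, 0, 0, 0, 0, 25, 0, 0, -0.4, 0, 0, 0, 25, 0, 0, -0.6, 0, 0, 0, 25],
)

```text
time: 25.35
eef_pos: [0.4212, -0.2247, 0.1439]
ee_rot: [180.0, 0.2, 71.8]
force: [-0.3, -0.0, 0.4]
gripper_width: 0.0251
```

apply_moves(
  motion=[0.2, -0.2, -0.8, 0, 0, 0, 25, 0.2, -0.2, -0.8, 0, 0, 0, 25, 0, 0, 0, 0, 0, 0, 0, 0, 0, 0, 0, 0, 0, 0, 0, 0, 0, 0, 0, 0, 0],
)

```text
time: 25.85
eef_pos: [0.409, -0.1993, 0.2235]
ee_rot: [179.9, 0.1, 71.9]
force: [-0.5, 0.2, 0.1]
gripper_width: 0.0044
```

```bash
cat > lt.py <<'E'
from h import *
go([.42,-.22,.2])
c,s=np.cos(np.radians(-18)),np.sin(np.radians(-18))
for n in("wrist","top","scene"):
    im,d,p=cam(n); P=pts(d,p); H=np.stack([P[...,0]*c+P[...,1]*s-.525,-P[...,0]*s+P[...,1]*c+.103,P[...,2]],-1)
    m=(abs(H[...,0])<.06)&(abs(H[...,1]+.04)<.02)&(abs(H[...,2]-.08)<.02); q=H[m]
    if m.sum()>30:
        A=np.c_[q[:,0],np.ones(len(q))]; print(n,"hood face slope",np.linalg.lstsq(A,q[:,2],rcond=None)[0].round(4),"z med",np.median(q[:,2]).round(4),m.sum())
    m=(H[...,0]<-.055)&(H[...,0]>-.16)&(H[...,1]<.03)&(H[...,1]>-.16)&(H[...,2]>.083)&(H[...,2]<.125); q=H[m]
    for a,b in((.083,.092),(.092,.108),(.108,.12)):
        k=(q[:,2]>a)&(q[:,2]<b)
        if k.sum()>3: print(n,(a,b),k.sum(),"mean",q[k].mean(0).round(4),"x",np.percentile(q[k][:,0],[3,97]).round(3),"y",np.percentile(q[k][:,1],[3,97]).round(3))
E
python3 lt.py
```

```text
at [ 0.409  -0.1993  0.2235] [1.799e+02 1.000e-01 7.190e+01] F [-0.5  0.2  0.1] w 0.0044 q [-45.  17.  80. 117. -20.  61.  26.] t 25.85
  leg [-0.325  0.336  0.471]
wrist hood face slope [-0.0006  0.0787] z med 0.0786 2833
wrist (0.083, 0.092) 107 mean [-0.0754 -0.0467  0.0882] x [-0.079 -0.071] y [-0.061 -0.039]
wrist (0.108, 0.12) 39 mean [-0.0589  0.0184  0.1188] x [-0.06  -0.056] y [0.006 0.03 ]
top hood face slope [-0.0232  0.0789] z med 0.0776 80
scene hood face slope [-0.0003  0.0786] z med 0.0786 695
scene (0.083, 0.092) 67 mean [-0.0854 -0.057   0.0869] x [-0.098 -0.073] y [-0.078 -0.04 ]
scene (0.092, 0.108) 24 mean [-0.0903 -0.0694  0.0982] x [-0.097 -0.075] y [-0.078 -0.043]
scene (0.108, 0.12) 30 mean [-0.0764 -0.0351  0.1164] x [-0.097 -0.057] y [-0.08   0.022]
```

```bash
python3 - <<'E'
from h import *
c,s=np.cos(np.radians(-18)),np.sin(np.radians(-18))
for n in("top","scene"):
    im,d,p=cam(n); P=pts(d,p); H=np.stack([P[...,0]*c+P[...,1]*s-.525,-P[...,0]*s+P[...,1]*c+.103,P[...,2]],-1)
    m=(H[...,0]<-.055)&(H[...,0]>-.14)&(H[...,1]<-.03)&(H[...,1]>-.13)&(H[...,2]>.078)&(H[...,2]<.125); q=H[m]
    print(n); print(q[np.argsort(-q[:,2])][::max(1,len(q)//40)].round(3).tolist())
    k=q[:,2]>.11; print("pin top",k.sum(),q[k].mean(0) if k.sum() else 0)
E
```

```text
top
[]
pin top 0 0
scene
[[-0.092, -0.07, 0.12], [-0.094, -0.079, 0.117], [-0.096, -0.081, 0.115], [-0.091, -0.072, 0.114], [-0.095, -0.075, 0.111], [-0.091, -0.073, 0.11], [-0.092, -0.074, 0.105], [-0.09, -0.072, 0.103], [-0.096, -0.076, 0.1], [-0.092, -0.073, 0.098], [-0.091, -0.074, 0.093], [-0.093, -0.074, 0.093], [-0.078, -0.047, 0.092], [-0.095, -0.076, 0.091], [-0.083, -0.046, 0.09], [-0.091, -0.073, 0.09], [-0.089, -0.073, 0.09], [-0.078, -0.051, 0.089], [-0.081, -0.043, 0.089], [-0.082, -0.038, 0.089], [-0.083, -0.045, 0.088], [-0.086, -0.06, 0.088], [-0.087, -0.054, 0.088], [-0.085, -0.051, 0.087], [-0.094, -0.067, 0.087], [-0.091, -0.073, 0.087], [-0.072, -0.044, 0.087], [-0.092, -0.07, 0.087], [-0.093, -0.062, 0.086], [-0.086, -0.075, 0.086], [-0.088, -0.067, 0.086], [-0.089, -0.071, 0.086], [-0.088, -0.062, 0.085], [-0.099, -0.085, 0.085], [-0.096, -0.073, 0.085], [-0.085, -0.051, 0.084], [-0.089, -0.055, 0.083], [-0.08, -0.039, 0.083], [-0.065, -0.052, 0.082], [-0.091, -0.06, 0.082], [-0.073, -0.042, 0.081], [-0.061, -0.046, 0.08], [-0.059, -0.06, 0.08], [-0.056, -0.046, 0.08], [-0.078, -0.041, 0.08], [-0.085, -0.04, 0.079], [-0.075, -0.041, 0.079], [-0.083, -0.04, 0.079], [-0.076, -0.039, 0.079], [-0.065, -0.034, 0.079], [-0.056, -0.05, 0.078], [-0.057, -0.056, 0.078]]
pin top 14 [-0.09382534 -0.07550788  0.11510133]
```

apply_moves(
  motion=[-0.59, -0.1, 0.1, 0, 0, 0, 40, -0.59, -0.1, 0.35, 0, 0, 0, 40, -0.59, -0.1, 0.4, 0, 0, 0, 40, -0.59, -0.08, 0.42, 0, 0, 0, 40, 0, 0, 0, 0, 0, 0, 40],
)

```text
time: 26.6
eef_pos: [0.3501, -0.3098, 0.1592]
ee_rot: [180.0, 0.2, 71.3]
force: [-0.0, 0.4, -1.1]
gripper_width: 0.0367
```

```bash
cat > pin.py <<'E'
from h import *
c,s=np.cos(np.radians(-18)),np.sin(np.radians(-18))
go([.3545,-.3055,.16])
im,d,p=cam("wrist"); P=pts(d,p); H=np.stack([P[...,0]*c+P[...,1]*s-.525,-P[...,0]*s+P[...,1]*c+.103,P[...,2]],-1)
m=(H[...,0]<-.03)&(H[...,0]>-.16)&(H[...,1]<-.02)&(H[...,1]>-.14)
k=m&(abs(H[...,2]-.116)<.002); print("pin top",k.sum(),H[k].mean(0).round(4) if k.sum() else 0, np.percentile(H[k],[3,97],axis=0).round(3) if k.sum() else 0)
t=m&(abs(H[...,2]-.086)<.002); print("tongue top",t.sum(),cv2.minAreaRect((H[t][:,:2]*1e3).astype(np.float32)) if t.sum()>5 else 0)
t=m&(abs(H[...,2]-.089)<.0015); print("near .089",t.sum(),H[t].mean(0).round(4) if t.sum() else 0)
E
python3 pin.py
```

```text
at [ 0.3501 -0.3098  0.1592] [180.    0.2  71.3] F [-0.   0.4 -1.1] w 0.0367 q [-17.  23.  67. 120. -26.  54.  45.] t 26.6
  leg [ 0.109  0.055 -0.015]
pin top 189 [-0.0912 -0.0778  0.1162] [[-0.096 -0.083  0.115]
 [-0.086 -0.073  0.117]]
tongue top 560 ((-84.69140625, -62.489078521728516), (49.160343170166016, 15.164430618286133), 69.04576110839844)
near .089 247 [-0.0799 -0.0495  0.0886]
```

apply_moves(
  motion=[0.114, 0.1, 0, 0, 0, 0, 36, 0, 0, 0.45, 0, 0, 0, 36, 0, 0, 0.45, 0, 0, 0, 36, 0, 0, 0.44, 0, 0, 0, 36, 0, 0, 0, 0, 0, 0, 36],
)

```text
time: 27.15
eef_pos: [0.3624, -0.2996, 0.0926]
ee_rot: [180.0, 0.1, 72.1]
force: [-0.7, -0.2, -0.3]
gripper_width: 0.0359
```

```bash
python3 - <<'E'
from h import *
go([.3567,-.306,.092])
E
```

```text
at [ 0.3624 -0.2996  0.0926] [1.80e+02 1.00e-01 7.21e+01] F [-0.7 -0.2 -0.3] w 0.0359 q [-11.  28.  59. 123. -34.  47.  51.] t 27.15
  leg [-0.157 -0.068  0.012]
```

apply_moves(
  motion=[-0.157, -0.068, 0, 0, 0, 0, 36, 0, 0, 0, 0, 0, 0, 36, 0, 0, 0, 0, 0, 0, 7, 0, 0, 0, 0, 0, 0, 7, 0, 0, 0, 0, 0, 0, 7],
  newtons=10,
)

```text
time: 27.65
eef_pos: [0.3563, -0.3085, 0.0944]
ee_rot: [179.8, 0.1, 71.9]
force: [0.7, 0.2, -0.0]
gripper_width: 0.0155
```

```bash
cat > lc.py <<'E'
from h import *
e,q,o=st(); c,s=np.cos(np.radians(-18)),np.sin(np.radians(-18))
x=e[0]*c+e[1]*s-.525; y=-e[0]*s+e[1]*c+.103
print("housing",x.round(4),y.round(4),"R",np.hypot(x+.079,y+.046).round(4),"ang",np.degrees(np.arctan2(y+.046,x+.079)).round(1)); go(e)
E
python3 lc.py
```

```text
housing -0.0908 -0.0803 R 0.0362 ang -109.0
at [ 0.3563 -0.3085  0.0944] [1.798e+02 1.000e-01 7.190e+01] F [ 0.7  0.2 -0. ] w 0.0155 q [-10.  28.  59. 123. -34.  47.  52.] t 27.65
  leg [0. 0. 0.]
```

apply_moves(
  motion=[0, 0, 0, 0, 0, 0, 7, 0, 0, 0, 0, 0, 0, 7, -0.031, 0.115, 0, 0, 0, 0, 7, -0.01, 0.118, 0, 0, 0, 0, 7, 0.01, 0.118, 0, 0, 0, 0, 7],
  newtons=20,
)

```text
time: 28.15
eef_pos: [0.3703, -0.3162, 0.0941]
ee_rot: [179.9, 0.2, 71.8]
force: [-8.6, -1.9, 8.0]
gripper_width: 0.0114
```

apply_moves(
  motion=[0.031, 0.115, 0, 0, 0, 0, 7, 0.05, 0.107, 0, 0, 0, 0, 7, 0.068, 0.097, 0, 0, 0, 0, 7, 0.084, 0.084, 0, 0, 0, 0, 7, 0, 0, 0, 0, 0, 0, 7],
)

```text
time: 28.65
eef_pos: [0.3941, -0.3108, 0.0941]
ee_rot: [179.9, 0.1, 71.9]
force: [-4.0, 1.1, 4.8]
gripper_width: 0.0116
```

```bash
python3 lc.py
```

```text
housing -0.0542 -0.0708 R 0.0351 ang -44.9
at [ 0.3941 -0.3108  0.0941] [1.799e+02 1.000e-01 7.190e+01] F [-4.   1.1  4.8] w 0.0116 q [-10.  31.  57. 119. -35.  49.  50.] t 28.65
  leg [0. 0. 0.]
```

apply_moves(
  motion=[0.097, 0.068, 0, 0, 0, 0, 7, 0.107, 0.05, 0, 0, 0, 0, 7, 0.115, 0.031, 0, 0, 0, 0, 7, 0.118, 0.01, 0, 0, 0, 0, 7, 0.06, 0, 0, 0, 0, 0, 7],
)

```text
time: 29.15
eef_pos: [0.4107, -0.2912, 0.0943]
ee_rot: [179.7, 0.3, 71.8]
force: [1.9, -6.8, -2.8]
gripper_width: 0.0114
```

apply_moves(
  motion=[0.06, 0, 0, 0, 0, 0, 7, 0.04, 0, 0, 0, 0, 0, 7, 0, 0, 0, 0, 0, 0, 7, 0, 0, 0, 0, 0, 0, 7, 0, 0, 0, 0, 0, 0, 7],
)

```text
time: 29.65
eef_pos: [0.4126, -0.2863, 0.0943]
ee_rot: [179.7, 0.3, 71.9]
force: [2.5, -4.6, -3.3]
gripper_width: 0.0114
```

```bash
python3 lc.py
```

```text
housing -0.0441 -0.0418 R 0.0352 ang 6.9
at [ 0.4126 -0.2863  0.0943] [179.7   0.3  71.9] F [ 2.5 -4.6 -3.3] w 0.0114 q [-14.  31.  58. 119. -35.  49.  46.] t 29.65
  leg [0. 0. 0.]
```

apply_moves(
  motion=[0.03, 0, 0, 0, 0, 0, 7, 0, 0, 0, 0, 0, 0, 25, 0, 0, 0, 0, 0, 0, 30, 0, 0, 0, 0, 0, 0, 30, 0, 0, -0.3, 0, 0, 0, 30],
)

```text
time: 30.15
eef_pos: [0.4112, -0.2824, 0.1084]
ee_rot: [180.0, 0.1, 71.9]
force: [-0.2, -0.3, -0.6]
gripper_width: 0.0299
```

apply_moves(
  motion=[0, 0, -0.5, 0, 0, 0, 30, 0, 0, -0.5, 0, 0, 0, 30, -0.3, 0, -0.5, 0, 0, 0, 30, 0, 0, 0, 0, 0, 0, 30, 0, 0, 0, 0, 0, 0, 30],
)

```text
time: 30.65
eef_pos: [0.4075, -0.2973, 0.1849]
ee_rot: [179.7, 0.1, 71.9]
force: [0.1, 0.6, -0.3]
gripper_width: 0.0299
```

```bash
python3 pin.py; python3 - <<'E'
from h import *
c,s=np.cos(np.radians(-18)),np.sin(np.radians(-18))
for n in("scene","wrist"):
    im,d,p=cam(n); P=pts(d,p); H=np.stack([P[...,0]*c+P[...,1]*s-.525,-P[...,0]*s+P[...,1]*c+.103,P[...,2]],-1)
    m=(abs(H[...,0])<.06)&(H[...,1]>-.065)&(H[...,1]<.065)&(abs(H[...,2]-.078)<.006); q=H[m]; A=np.c_[q[:,:2],np.ones(len(q))]; print(n,"hood plane",np.linalg.lstsq(A,q[:,2],rcond=None)[0].round(4),m.sum())
E
```

```text
at [ 0.4075 -0.2973  0.1849] [1.797e+02 1.000e-01 7.190e+01] F [ 0.1  0.6 -0.3] w 0.0299 q [-20.  24.  66. 114. -26.  59.  41.] t 30.65
  leg [-0.486 -0.959  0.493]
pin top 157 [-0.0444 -0.0463  0.1162] [[-0.049 -0.052  0.114]
 [-0.039 -0.041  0.117]]
tongue top 472 ((-61.331787109375, -46.74415588378906), (15.51218032836914, 49.61268615722656), 89.27867889404297)
near .089 183 [-0.0744 -0.0459  0.0886]
scene hood plane [-0.0018 -0.0003  0.0786] 2288
wrist hood plane [-0.0005 -0.0011  0.0787] 18301
```

```bash
python3 -c "
from h import *
print(workorder.finish_job())"
```

```text
the job is handed in; nothing more can be done
None
```

The pulley is back on the shaft, the hood is closed and the latch is swung over it. I handed the job in at about 31 s; no verdict came back.

**What I did:** I gripped the pulley by its boss with the tool tilted, to clear the machine levers above it. I turned the keyway to the housing's front and lowered it over the key until it bottomed out. I then pinched the handle bar, brought the hood down in a slow arc, released it, and carried the latch pin round to its stop.

**Last checks:**
- **Pulley:** before the hood went down, the boss top measured about 62 mm above the bench, which is the height it should have fully home. It also met firm contact there on the way down.
- **Hood:** its face was level within about 0.002 rad, at 78.6 mm.
- **Latch:** the tongue was within about 1° of the housing's +x, which is its locked position.
- **Robot:** clear of everything, with the force reading at noise level.

**What went wrong or was not checked:**
- **Seating the pulley:** the first two tries stopped on the shaft's step at about 27 to 30 N and tilted the pulley about 5° in the grip. I backed off and corrected the tilt and position, and the third try went down freely.
- **First descent to the pulley:** the arm stopped short because the last joint reached its limit, so I repeated it with a smaller turn and less tilt.
- **Loose parts:** I did not measure the cutter, fob, lock cylinder and padlock again at the end. I had no contact readings near them.

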